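Change over a casting clamp: release, unload, wipe, reload and lock

ROBOT

A 7-joint arm with a two-finger parallel gripper is mounted at the origin on a cart in front of the work surface, level with it; the furniture and walls round the work are solid. World frame = base frame: x ahead of the robot, y to its left, z up, the work surface at z = 0. Lengths are in mm, angles in rad, forces in N, time in s.
With the tool pointing down it reaches from about 425 to 875 mm from the base axis. Payload 8.4 kg.
Tool frame: the origin (TCP) lies midway between the tips of the shut fingers; the grasp point (between the pads) lies 19 mm behind it; z points along the fingers, y is the line along which they close (so a half turn about z gives the same grasp; the last joint's range is limited). The gripper opens to 85 mm and grips with 20 to 120 N. Pads are 22 mm wide; open, the fingers measure 114 mm over their backs; the gripper's body (76 mm by 85 mm) begins 54 mm behind the grasp point. The pads swing forward as they close: fully open they stand 13 mm farther back than shut.
Start: joints at [-1.357, 0.333, 0.04, 1.465, -0.013, 1.343, -0.059], TCP at [200.022, 618.43, 231.308] pointing down, gripper open.
Joint ranges: [-2.58, 2.58], [-0.38, 2.09], [-1.3, 1.39], [0.25, 2.4], [-1.5, 4.64], [0.08, 2.09], [-2.65, 2.65]. Speed limits (rad/s): [2.22, 2.22, 2.79, 2.79, 3.14, 3.14, 3.14].

INTERFACE

Orientations are given as a 3x3 rotation matrix whose columns are the frame's x, y, z axes.
In Python, from cell import * gives the robot as it stands. The module is installed in compiled form; this text tells all that it offers.
- The arm moves only by the tool jog_arm, never from a script. Its argument "deltas" is one flat list of numbers, 7 for each row, row after row: the turn, a rotation vector about the tool's x, y, z in rad, then the shift along the tool's x, y, z in mm, then the opening, from -1 (shut) to 1 (fully open), so that 0 is half open. In form: [wx, wy, wz, dx, dy, dz, grip, wx, wy, wz, dx, dy, dz, grip, ...]. A call has 1 to 10 rows; each row shifts and turns the commanded pose from where the row before left it, along the tool's axes as they then stand; what a row does not reach is not made up. A row lasts 1/10 s, in which the tool goes at most 50 mm and 8.59 degrees, less where a joint would pass 70% of its speed; a pose out of reach is approached as far as the arm can. A call is refused whole if a number of a shift passes 50 or a number of a turn 0.15, either way. A call with a gripper value outside its range is refused whole. The fingers move at their own pace and stop on an object; "grip_force" is the grip in N (left out, the last holds). Time passes only in rows, so rows that do not move let the fingers close. It gives the time, the measured TCP pose, the force, the opening and the grip force at its end, in the units of the state.
- get_obs(): the state, without advancing time (a new reading comes with each control period).
- camera(name): name is "scene" or "top"; returns (picture, depth): 384x512x3 uint8, blue, green, red; 384x512 float32, mm along the optical axis (not along the pixel's ray), 0 where there is no reading.
- get_calibration(name): a dict with "fovy" (degrees; the focal length in pixels is half the picture's height over the tangent of half this angle, whatever the lens; pixels are square), "cx", "cy" (the principal point, pixels), "R" (3x3) and "t" (3): a world point X has camera coordinates R X + t. Camera axes: x right, y down, z forward; pixel columns grow to the right and rows downward; lengths in mm; the calibration is good to about 2 mm. A picture is of the moment at which its call begins. get_calibration takes no time and is no camera call.
- close_job(): hands the job in; it is judged then, once.
The state is a dict: "time_s": time; "joint_positions": joint angles; "joint_velocities": joint speeds; "tau": joint torques, N m; "ee_pos": TCP position; "orientation": TCP orientation; "ft_force": force on the tool from outside, world axes, zero at the start; "moment": the same for the moment, N m; "gripper_width": opening from 0.0 (shut) to 1.0 (fully open); "finger_force": force on a finger pad.
Only numpy, scipy, OpenCV 4.12 (cv2) and the standard library are available. Lean on these libraries where they do the work, as an engineer would, in place of code of your own. Each camera call takes 0.05 s, during which the arm holds its last target. There are 200 camera calls.

TASK

Change over the clamping fixture: press its spring knob down and turn it past the safety stop to open the jaw, lay the finished brass casting in the wooden tray, and wipe all loose stubs off the bed into the chip trough with the scraper block. Then put the scraper back on its mat and lay all the raw castings flat on the bed, stub side up, side by side and squarely across it from jaw to fence; press and turn the knob back to the locked mark so that they are clamped. Leave the oil can and the glue bottle where they stand.

Things in the scene. Friction and masses are not known exactly. Their poses are not given: they have to be found in the camera images.
- fixture: Steel clamping fixture, blue-grey, bolted down (cannot be moved). Origin on the table under the middle of the clamped work; +x points to the fixed fence, -x to the knob housing, +y to the open end of the bed, -y to the chip trough. Bed: flat plate, top 34 mm above the table, y -105 to +115 mm. Knob housing: block x -172 to -86, y -41 to +51 mm, top 40 mm above the table
- bed (a point): middle of the bed's surface (fixture x 0, y +5, z 34 mm), axes as the fixture; a clamped casting's origin has x 0 and z 0 here. Fence: fixed dark steel rail with its inner face at x +52 mm, 14 mm higher than the bed. The channel between fence and jaw is open at both ends, y -110 and +110 mm; castings 104 mm long are clamped endwise across it
- trough (a point): middle of the floor of the chip trough, a grey sheet-metal pan joined to the -y end of the bed: inside 140 mm (x) by 85 mm (y), floor 31 mm below the bed's surface; no wall between it and the bed, far wall 8 mm higher than the bed
- knob_grip (a point): on the vertical axis of the clamp knob, mid height of its red grip bar, 82 mm above the table when up. Bar 54 mm long (x of this point), 14 mm wide (y), 24 mm high, on a round black skirt of 60 mm diameter whose top is 14 mm below this point: fingertips beside the bar can press on the skirt. The point sinks and turns with the knob
- knob (a joint): turn of the clamp knob, rad: 0 = locked (white pointer line at the red dot), 1.4 = fully open (green dot); counter-clockwise from above opens; friction 0.06 N m, stays where left. A lug on the skirt's rim under the pointer meets a fixed steel gate (the safety stop): with the knob up it stops at about 0.2 rad (from the locked side) or 0.7 rad (from the open side)
- knob_press (a joint): how far the knob is pressed down, m: 0 up, 0.010 fully down. Spring: about 3 N to start, 10 N fully down, lifts it when let go. Held at least 8.5 mm down while turning, its lug passes under the gate
- jaw (a joint): opening of the jaw, m: 0 closed, 0.014 open. The jaw is a dark steel rail like the fence, facing it, 200 mm long, 14 mm high; gap to the fence 104 mm with the knob locked, 118 mm fully open. Driven by the knob, 10 mm per rad; it pushes castings against the fence but does not straighten one laid askew by more than about 0.08 rad
- dressed: finished casting, bright brass, clamped in the fixture at the start: flat bar handle 104 mm long (x), 16 mm high, waist 22 mm wide (x -22 to +22 mm), pads 30 mm wide (out to x 46 mm either way), end noses 18 mm wide, 280 g. Origin at the centre of its underside
- tray_in (a point): centre of the inner floor of a light wooden tray with green lining, fixed; floor 6 mm above the table, inside 138 mm (x) by 98 mm (y), walls 6 mm thick, their top 26 mm above the table
- scraper: hand scraper block, stands on its foot: black rubber blade 100 mm long (x), 20 mm thick (y), with an aluminium holder (24 mm thick, up to z 36 mm) and a wooden grip 66 mm long (x), 22 mm thick (y) from z 36 to 74 mm; 160 g. Origin at the centre of its underside
- mat: grey mat, fixed, 140 x 110 x 3 mm, the scraper's place. Origin at the centre of its underside
- oil_can: yellow oil can, 56 mm across, 125 mm high; bystander
- glue_bottle: small white bottle with red cap, 32 mm across, 92 mm high; bystander
- raw_1: raw casting, dull brown, on the table: same shape as the finished one (104 mm long along x, 16 mm high, waist 22 mm wide, pads 30 mm, end noses 18 mm, 280 g) but with a gate stub 22 x 16 x 10 mm standing on its +x pad. Origin at the centre of its underside. May be absent
- raw_2: raw casting, dull brown, on the table: same shape as the finished one (104 mm long along x, 16 mm high, waist 22 mm wide, pads 30 mm, end noses 18 mm, 280 g) but with a gate stub 22 x 16 x 10 mm standing on its +x pad. Origin at the centre of its underside. May be absent
- raw_3: raw casting, dull brown, on the table: same shape as the finished one (104 mm long along x, 16 mm high, waist 22 mm wide, pads 30 mm, end noses 18 mm, 280 g) but with a gate stub 22 x 16 x 10 mm standing on its +x pad. Origin at the centre of its underside. May be absent
- stub_1: sawn-off brass gate stub, 24 x 16 x 10 mm, 35 g, loose on the fixture's bed. Origin at the centre of its underside. May be absent
- stub_2: sawn-off brass gate stub, 24 x 16 x 10 mm, 35 g, loose on the fixture's bed. Origin at the centre of its underside. May be absent
- stub_3: sawn-off brass gate stub, 24 x 16 x 10 mm, 35 g, loose on the fixture's bed. Origin at the centre of its underside. May be absent
- stub_4: sawn-off brass gate stub, 24 x 16 x 10 mm, 35 g, loose on the fixture's bed. Origin at the centre of its underside. May be absent
- stub_5: sawn-off brass gate stub, 24 x 16 x 10 mm, 35 g, loose on the fixture's bed. Origin at the centre of its underside. May be absent

How it is judged:
By the outcome, as a careful person would: the job done as asked, in the order asked, and still so for the second after the job is handed in, with the robot touching nothing.
Of raw_1, raw_2, raw_3 only 2 to 3 are there at a start; the rules pass over those that are not, and their reading is None.
Of stub_1, stub_2, stub_3, stub_4, stub_5 only 3 to 5 are there at a start; the rules pass over those that are not, and their reading is None.
At some moment in a run one of raw_1, raw_2, raw_3 may be knocked a few centimetres aside while the robot is not near it.
Once in a run the grip may slacken for a moment while it holds something.
It also fails if it takes over 210 s, if anything falls off the work surface, if the arm or the gripper's body presses on something with over 40 N, if the wrist force passes 120 N, or if a joint passes its speed limit or range.

## Working session

There is one attempt and no reset: what is moved stays moved. The work goes in short steps, Python scripts to look and compute and a tool call to move; the robot and the scene stay as the last step left them, time stands still between calls to the robot, and variables do not carry over. Pictures are saved under pics/ and viewed, at most 14 in all, crops included, and the job is handed in when it is done.

Besides the shell and the picture viewer there is one more tool, called after ">>>" as a command line: name --argument value ..., lists and objects as JSON in quotes. jog_arm: Moves the arm, as the interface text tells. Its arguments: {"type":"object","properties":{"deltas":{"type":"array","items":{"type":"number"}},"grip_force":{"type":"number"}},"required":["deltas"]}

```bash
mkdir -p pics; cat > h.py <<'E'
from cell import *
import numpy as np, cv2
def cam(n):
    im,d=camera(n); c=get_calibration(n)
    f=192/np.tan(np.radians(c["fovy"])/2)
    v,u=np.mgrid[0:384,0:512]
    P=np.stack([(u-c["cx"])/f*d,(v-c["cy"])/f*d,d],-1)
    W=(P-np.array(c["t"]))@np.array(c["R"])
    W[d==0]=np.nan
    return im,d,W
def save(n,im,s=1.5):
    cv2.imwrite("pics/"+n+".png",cv2.resize(im,None,fx=s,fy=s,interpolation=cv2.INTER_CUBIC))
def st():
    o=get_obs(); print(round(o["time_s"],2),np.round(o["ee_pos"],1),np.round(o["orientation"],3).tolist(),np.round(o["ft_force"],1),o["gripper_width"],o["finger_force"])
E
python3 - <<'E'
from h import *
st()
for n in("top","scene"):
    im,d,W=cam(n); save(n+"0",im); np.savez(n+"0.npz",im=im,W=W)
    c=get_calibration(n); print(n,c)
E
```

```text
0.0 [199.9 618.  230.4] [[-0.951, 0.308, -0.0], [0.308, 0.951, -0.002], [-0.0, -0.002, -1.0]] [-0.5 -0.1  0.2] 0.9987028159063145 0.0
top {'fovy': 55.835644832824755, 'cx': 252.8955240227134, 'cy': 188.52872563080882, 'R': array([[-0.00967499, -0.99983527,  0.01535644],
       [-0.99482722,  0.00807127, -0.10126034],
       [ 0.10111972, -0.0162567 , -0.99474144]]), 't': array([  45.81283138,  558.03110167, 1126.83197241])}
scene {'fovy': 57.767027739166004, 'cx': 256.28498965057844, 'cy': 192.44016762447228, 'R': array([[ 0.81973245, -0.57270772, -0.00667666],
       [-0.32305491, -0.4527087 , -0.83107783],
       [ 0.47294211,  0.68341839, -0.55611605]]), 't': array([-419.06026525,  279.49189288,  771.43192203])}
```

View pics/top0.png

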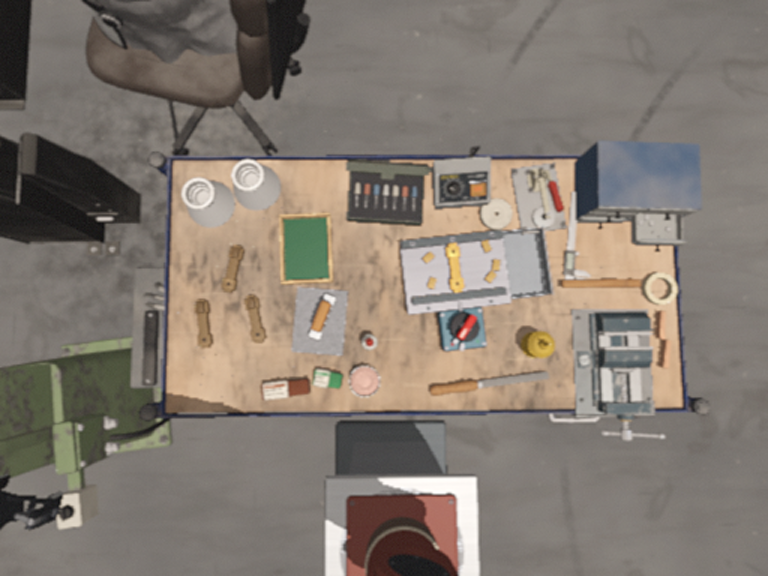

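View pics/scene0.png

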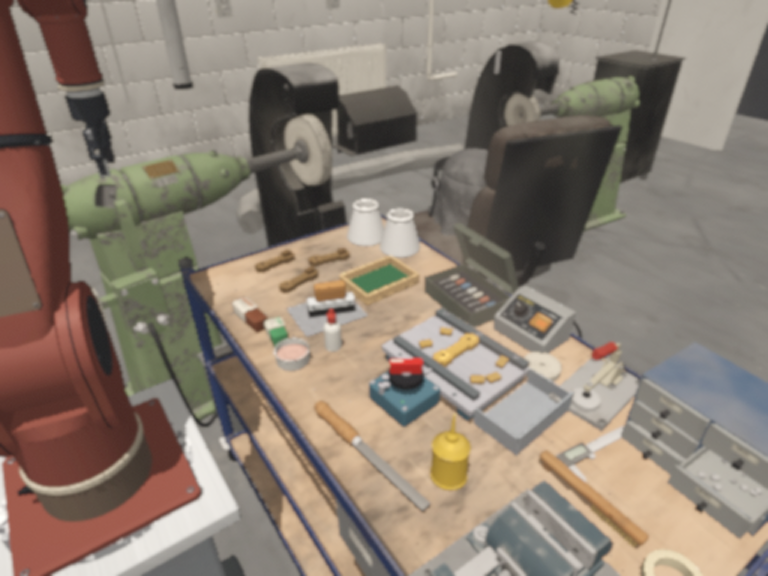

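The top view shows the fixture at about (465,270) with the dressed casting at (455,267), 5 stubs, the tray at (305,249), the scraper on its mat at (322,316), 3 raws at (233,268), (203,323) and (256,318), and the knob at (465,327). I'll rectify it and measure.

```bash
cat >> h.py <<'E'
def ortho(im,W,x0,x1,y0,y1,z,n,s=2.5,cname="top"):
    """plane z rectified: cols = -y, rows = -x (like top cam)"""
    c=get_calibration(cname); f=192/np.tan(np.radians(c["fovy"])/2)
    nx,ny=int((x1-x0)*s),int((y1-y0)*s)
    X,Y=np.meshgrid(x1-np.arange(nx)/s,y1-np.arange(ny)/s,indexing="ij")
    C=np.stack([X,Y,np.full_like(X,z)],-1)@np.array(c["R"]).T+np.array(c["t"])
    u=(C[...,0]/C[...,2]*f+c["cx"]).astype(np.float32);v=(C[...,1]/C[...,2]*f+c["cy"]).astype(np.float32)
    o=cv2.remap(im,u,v,cv2.INTER_CUBIC)
    for k in range(0,nx,int(50*s)): cv2.putText(o,str(int(x1-k/s)),(0,k+10),0,.4,(255,255,255),1);cv2.line(o,(0,k),(6,k),(255,255,255),1)
    for k in range(0,ny,int(50*s)): cv2.putText(o,str(int(y1-k/s)),(k,10),0,.4,(255,255,255),1);cv2.line(o,(k,0),(k,6),(255,255,255),1)
    cv2.imwrite("pics/"+n+".png",o)
def blobs(mask,W,mn=10):
    n,L,s,c=cv2.connectedComponentsWithStats(mask.astype(np.uint8),connectivity=4)
    out=[]
    for i in range(1,n):
        if s[i,4]<mn: continue
        p=W[L==i]; p=p[~np.isnan(p).any(1)]
        if len(p)<mn: continue
        r=cv2.minAreaRect(p[:,:2].astype(np.float32))
        m=p[:,:2].mean(0); w,V=np.linalg.eigh(np.cov((p[:,:2]-m).T)); a=np.degrees(np.arctan2(V[1,1],V[0,1]))
        out.append((len(p),np.round(r[0],1),np.round(r[1],0),round(r[2],1),"pca",round(a,1),"m",np.round(m,1),"z",np.round(np.percentile(p[:,2],[5,50,90]),0),"px",np.round(c[i]*1.5)))
    return out
E
python3 - <<'E'
from h import *
D=np.load("top0.npz"); im,W=D["im"],D["W"]
hsv=cv2.cvtColor(im,cv2.COLOR_BGR2HSV)
def px(u,v): print((u,v),np.round(W[int(v/1.5),int(u/1.5)],0),hsv[int(v/1.5),int(u/1.5)])
for p in [(200,400),(650,400),(455,267),(490,246),(435,270),(305,249),(322,316),(233,268),(203,323),(256,318),(465,327),(410,250),(450,299),(525,265),(330,292),(235,285),(235,250),(203,340),(203,303),(250,300),(261,338)]: px(*p)
z=W[...,2]
reg=lambda a,b,c,d:(np.mgrid[0:384,0:512][1]*1.5>a)&(np.mgrid[0:384,0:512][1]*1.5<b)&(np.mgrid[0:384,0:512][0]*1.5>c)&(np.mgrid[0:384,0:512][0]*1.5<d)
print("raw");[print(b) for b in blobs(reg(175,278,235,360)&(z>8),W,20)]
print("yellow");[print(b) for b in blobs(reg(405,550,230,310)&(hsv[...,0]>12)&(hsv[...,0]<32)&(hsv[...,1]>110),W,6)]
print("green");[print(b) for b in blobs(reg(270,340,205,290)&(hsv[...,0]>50)&(hsv[...,0]<90)&(hsv[...,1]>100),W,50)]
print("scr");[print(b) for b in blobs(reg(290,350,290,355)&(z>25),W,10)];[print(b) for b in blobs(reg(290,350,290,355)&(z>60),W,10)]
print("bed");[print(b) for b in blobs(reg(395,520,230,320)&(z>26),W,100)]
print("rails");[print(b) for b in blobs(reg(395,520,230,320)&(z>43)&(hsv[...,1]<90),W,20)]
print("red");[print(b) for b in blobs(reg(440,490,300,350)&((hsv[...,0]<8)|(hsv[...,0]>172))&(hsv[...,1]>130),W,10)]
ortho(im,W,330,680,-230,90,40,"fx0")
ortho(im,W,400,700,120,420,16,"raw0")
E
```

```text
(200, 400) [317. 425.  -2.] [ 14  86 160]
(650, 400) [ 307. -533.    8.] [ 16  23 142]
(455, 267) [ 588. -116.   52.] [ 20 134 234]
(490, 246) [ 633. -192.   43.] [ 20  96 212]
(435, 270) [584. -77.  35.] [  0   9 206]
(305, 249) [636. 203.   4.] [ 66  83 126]
(322, 316) [489. 160.  74.] [ 15 137 208]
(233, 268) [596. 355.  18.] [ 16 105 158]
(203, 323) [478. 417.  15.] [ 17 105 158]
(256, 318) [487. 306.  13.] [ 15  99 165]
(465, 327) [ 462. -128.   92.] [  2 155 229]
(410, 250) [630. -24.  34.] [  0  10 195]
(450, 299) [ 522. -106.   47.] [ 75   4 125]
(525, 265) [ 600. -279.    3.] [150   1 180]
(330, 292) [544. 147.   5.] [  9  10 175]
(235, 285) [558. 352.  12.] [ 16 113 136]
(235, 250) [634. 350.  26.] [ 15 117 129]
(203, 340) [443. 416.  14.] [ 14  94 108]
(203, 303) [519. 415.  23.] [ 15 115 111]
(250, 300) [524. 317.  24.] [ 15 116 136]
(261, 338) [445. 293.  14.] [ 16  98 169]
raw
(260, array([594.6, 357.8]), array([ 31., 104.]), 77.7, 'pca', np.float64(167.3), 'm', array([593.9, 357.4]), 'z', array([12., 16., 23.]), 'px', array([231., 268.]))
(265, array([486.4, 309.5]), a
[... 1798 characters left out ...]
array([455., 274.]))
rails
(385, array([ 649.1, -110.8]), array([ 18., 215.]), 5.9, 'pca', np.float64(95.8), 'm', array([ 648.7, -109.4]), 'z', array([44., 48., 51.]), 'px', array([450., 239.]))
(327, array([ 528.1, -123.6]), array([ 18., 200.]), 5.8, 'pca', np.float64(95.7), 'm', array([ 528.9, -124.2]), 'z', array([45., 48., 51.]), 'px', array([459., 295.]))
(50, array([ 484.2, -123.6]), array([16., 40.]), 15.3, 'pca', np.float64(109.2), 'm', array([ 484.8, -122.7]), 'z', array([61., 67., 70.]), 'px', array([460., 316.]))
red
(80, array([ 462.5, -132.7]), array([20., 55.]), 54.6, 'pca', np.float64(137.1), 'm', array([ 468. , -133.2]), 'z', array([66., 90., 93.]), 'px', array([467., 324.]))
```

View pics/fx0.png

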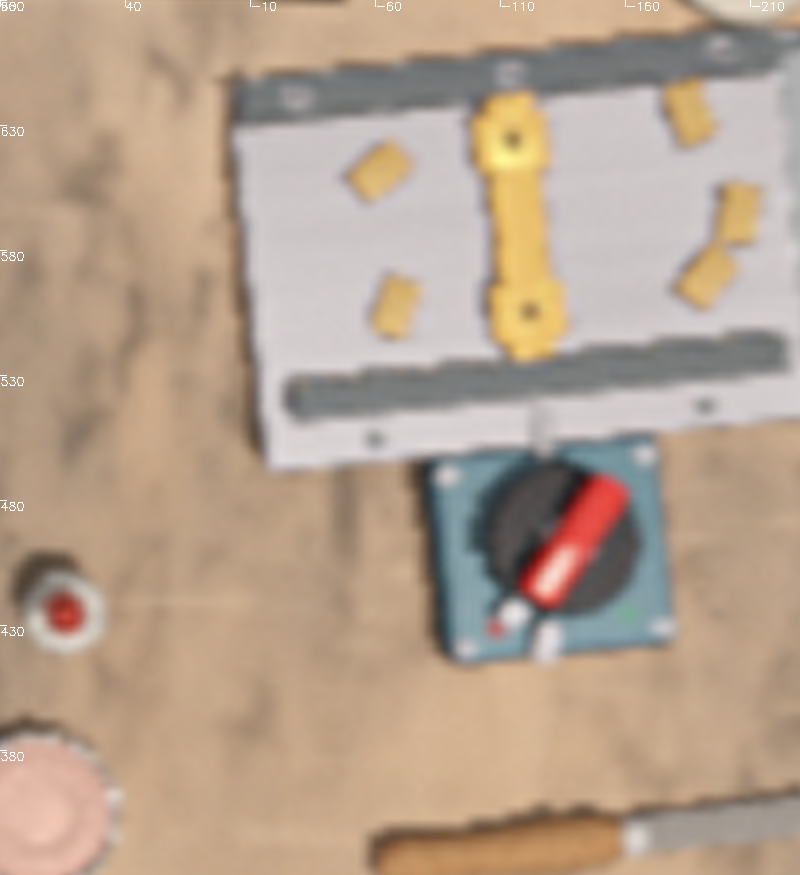

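View pics/raw0.png

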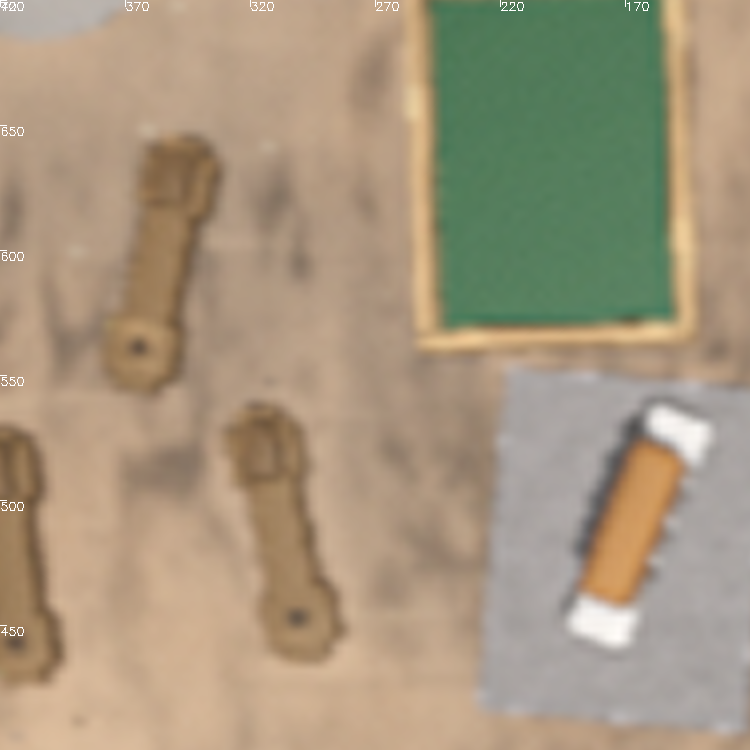

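```bash
cat >> h.py <<'E'
def plan(*wps):
    """wps: (x,y,z,yawdeg of tool y or None). prints turn about tool z (do first), then tool-frame shift"""
    o=get_obs(); p=np.array(o["ee_pos"]); R=np.array(o["orientation"]); st()
    a=np.degrees(np.arctan2(R[1,1],R[0,1]))
    print("tilt fix wx,wy ",np.round([ -R[:,1]@[0,0,-1.], R[:,0]@[0,0,-1.]],4))
    for x,y,z,t in wps:
        t=a if t is None else t
        d=(t-a+180)%360-180; T=np.radians(t)
        ty=np.array([np.cos(T),np.sin(T),0]); tx=np.cross(ty,[0,0,-1]); D=np.array([x,y,z])-p
        print(f"to {x,y,z,round(t,1)}: turn wz {-np.radians(d):.3f}  shift {D@tx:.1f} {D@ty:.1f} {-D[2]:.1f}")
        p=np.array([x,y,z]); a=t
FO=np.array([588.5,-117.]); FA=np.radians(5.8)
def fx(x,y): c,s=np.cos(FA),np.sin(FA); return FO+[c*x-s*y,s*x+c*y]
E
python3 - <<'E'
from h import *
D=np.load("top0.npz"); im,W=D["im"],D["W"]
hsv=cv2.cvtColor(im,cv2.COLOR_BGR2HSV); z=W[...,2]
reg=lambda a,b,c,d:(np.mgrid[0:384,0:512][1]*1.5>a)&(np.mgrid[0:384,0:512][1]*1.5<b)&(np.mgrid[0:384,0:512][0]*1.5>c)&(np.mgrid[0:384,0:512][0]*1.5<d)
k=reg(435,500,300,355)
print("bar");[print(b) for b in blobs(k&(z>83),W,10)]
print("skirt");[print(b) for b in blobs(k&(z>58),W,10)]
print("house");[print(b) for b in blobs(k&(z>30),W,10)]
print("tray");[print(b) for b in blobs(reg(270,340,205,290)&(hsv[...,0]>45)&(hsv[...,0]<95)&(hsv[...,1]>60),W,50)]
print("mat");[print(b) for b in blobs(reg(285,355,280,360)&(hsv[...,1]<45)&(z<15),W,100)]
print("glue/oil");[print(b) for b in blobs(reg(350,385,325,352)&(z>40),W,5)];[print(b) for b in blobs(reg(515,565,320,365)&(z>60),W,10)]
print(fx(-129,0))
E
```

```text
bar
(86, array([ 463.5, -130.1]), array([14., 53.]), 55.0, 'pca', np.float64(145.5), 'm', array([ 463.3, -129.8]), 'z', array([88., 91., 93.]), 'px', array([466., 326.]))
skirt
(313, array([ 463.3, -129.9]), array([59., 59.]), 13.4, 'pca', np.float64(158.6), 'm', array([ 462.8, -128.1]), 'z', array([64., 69., 91.]), 'px', array([463., 327.]))
house
(973, array([ 466.5, -145.1]), array([136., 101.]), 89.6, 'pca', np.float64(150.9), 'm', array([ 468.9, -128.5]), 'z', array([33., 40., 73.]), 'px', array([462., 324.]))
tray
(1103, array([638. , 200.7]), array([131.,  91.]), 2.1, 'pca', np.float64(-177.7), 'm', array([637.6, 200.4]), 'z', array([3., 6., 9.]), 'px', array([305., 248.]))
mat
(1225, array([480.9, 170.7]), array([112., 140.]), 85.2, 'pca', np.float64(-179.6), 'm', array([478. , 171.4]), 'z', array([-1.,  3.,  5.]), 'px', array([319., 322.]))
glue/oil
(84, array([435.3,  65.2]), array([28., 28.]), 89.3, 'pca', np.float64(81.9), 'm', array([434.9,  65.2]), 'z', array([50., 57., 82.]), 'px', array([368., 342.]))
(255, array([ 426.7, -286.5]), array([53., 54.]), 41.7, 'pca', np.float64(-176.4), 'm', array([ 426.6, -283.4]), 'z', array([63., 71., 83.]), 'px', array([540., 344.]))
[ 460.16038856 -130.03626234]
```

>>> jog_arm --deltas '[0, 0, 0.15, 0, 0, 0, 1, 0, 0, 0.15, 0, 0, 0, 1, 0, 0, 0.15, 0, 0, 0, 1, 0, 0, 0.15, 0, 0, 0, 1, 0, 0, 0.15, 0, 0, 0, 1, 0, 0, 0.15, 0, 0, 0, 1, 0, 0, 0.15, 0, 0, 0, 1, 0, 0, 0.15, 0, 0, 0, 1, 0, 0, 0.15, 0, 0, 0, 1, 0, 0, 0.15, 0, 0, 0, 1]'

```text
time_s: 1.1
ee_pos: [199.9, 618.2, 230.8]
orientation: [[0.246, 0.969, -0.0], [0.969, -0.246, -0.001], [-0.001, 0.0, -1.0]]
ft_force: [-0.2, 0.4, -0.5]
gripper_width: 0.997
finger_force: 0.0
```

>>> jog_arm --deltas '[0, 0, 0.15, 0, 0, 0, 1, 0, 0, 0.15, 0, 0, 0, 1, 0, 0, 0.15, 0, 0, 0, 1, 0, 0, 0.15, 0, 0, 0, 1, 0, 0, 0.15, 0, 0, 0, 1, 0, 0, 0.15, 0, 0, 0, 1, 0, 0, 0.15, 0, 0, 0, 1, 0, 0, 0.15, 0, 0, 0, 1, 0, 0, 0.15, 0, 0, 0, 1, 0, 0, 0.15, 0, 0, 0, 1]'

```text
time_s: 2.1
ee_pos: [202.5, 613.8, 217.3]
orientation: [[1.0, -0.012, -0.018], [-0.012, -1.0, -0.026], [-0.017, 0.027, -0.999]]
ft_force: [1.9, 0.4, -2.2]
gripper_width: 1.001
finger_force: 0.0
```

>>> jog_arm --deltas '[0, 0, 0.15, 0, 0, 0, 1, 0, 0, 0.15, 0, 0, 0, 1, 0, 0, 0.13, 0, 0, 0, 1, 0, 0, 0, 0, 0, 0, 1]'

```text
time_s: 2.5
ee_pos: [198.9, 613.1, 198.0]
orientation: [[0.946, -0.323, -0.038], [-0.324, -0.944, -0.055], [-0.018, 0.064, -0.998]]
ft_force: [-1.3, 2.2, -1.0]
gripper_width: 1.001
finger_force: 0.0
```

```bash
python3 - <<'E'
from h import *
print(np.round(get_obs()["joint_positions"],2))
plan((480,350,200,None),(480,-130,160,None),(463.4,-130,120,-124.8),(463.4,-130,68,-124.8))
E
```

```text
[-2.14  0.79  1.37  1.5  -0.76  1.54 -2.65]
2.5 [198.9 613.1 198. ] [[0.946, -0.323, -0.038], [-0.324, -0.944, -0.055], [-0.018, 0.064, -0.998]] [-1.3  2.2 -1. ] 1.0007185676659622 0.0
tilt fix wx,wy  [0.0642 0.0184]
to (480, 350, 200, np.float64(-108.9)): turn wz -0.000  shift 351.1 158.1 -2.0
to (480, -130, 160, np.float64(-108.9)): turn wz -0.000  shift 155.2 454.2 40.0
to (463.4, -130, 120, -124.8): turn wz 0.278  shift -13.6 9.5 40.0
to (463.4, -130, 68, -124.8): turn wz -0.000  shift 0.0 0.0 52.0
```

>>> jog_arm --deltas '[0, 0, -0.15, 0, 0, 0, 1, 0, 0, -0.15, 0, 0, 0, 1, 0, 0, -0.15, 0, 0, 0, 1, 0, 0, -0.15, 0, 0, 0, 1, 0, 0, -0.15, 0, 0, 0, 1, 0, 0, -0.15, 0, 0, 0, 1, 0, 0, -0.15, 0, 0, 0, 1, 0, 0, -0.15, 0, 0, 0, 1, 0, 0, -0.15, 0, 0, 0, 1, 0, 0, -0.15, 0, 0, 0, 1]'

```text
time_s: 3.5
ee_pos: [209.5, 610.2, 207.2]
orientation: [[0.395, 0.918, -0.031], [0.917, -0.396, -0.042], [-0.051, -0.012, -0.999]]
ft_force: [0.1, 1.2, -0.2]
gripper_width: 1.003
finger_force: 0.0
```

```bash
python3 - <<'E'
from h import *
print(np.round(get_obs()["joint_positions"],2))
plan((430,400,220,None),(480,-130,180,None))
E
```

```text
[-2.02  0.56  1.06  1.5  -0.49  1.42 -1.33]
3.5 [209.5 610.2 207.2] [[0.395, 0.918, -0.031], [0.917, -0.396, -0.042], [-0.051, -0.012, -0.999]] [ 0.1  1.2 -0.2] 1.0027680573704352 0.0
tilt fix wx,wy  [-0.0121  0.0514]
to (430, 400, 220, np.float64(-23.3)): turn wz -0.000  shift -105.8 285.6 -12.8
to (480, -130, 180, np.float64(-23.3)): turn wz -0.000  shift -467.0 255.6 40.0
```

>>> jog_arm --deltas '[-0.012, 0.051, 0, -10, 28, -2, 1, 0, 0, 0, -10, 28, -2, 1, 0, 0, 0, -10, 28, -2, 1, 0, 0, 0, -11, 29, -2, 1, 0, 0, 0, -11, 29, -1, 1, 0, 0, 0, -11, 29, -1, 1, 0, 0, 0, -11, 29, -1, 1, 0, 0, 0, -11, 29, -1, 1, 0, 0, 0, -11, 28, -1, 1, 0, 0, 0, -10, 28, 0, 1]'

```text
time_s: 4.5
ee_pos: [428.9, 397.9, 220.6]
orientation: [[0.401, 0.916, -0.0], [0.916, -0.401, 0.0], [-0.0, -0.0, -1.0]]
ft_force: [1.0, -0.5, 0.6]
gripper_width: 1.003
finger_force: 0.0
```

>>> jog_arm --deltas '[0, 0, 0, -34, 18, 3, 1, 0, 0, 0, -34, 18, 3, 1, 0, 0, 0, -34, 18, 3, 1, 0, 0, 0, -34, 18, 3, 1, 0, 0, 0, -34, 18, 3, 1, 0, 0, 0, -34, 18, 3, 1, 0, 0, 0, -34, 18, 3, 1, 0, 0, 0, -34, 18, 3, 1, 0, 0, 0, -34, 18, 3, 1, 0, 0, 0, -34, 18, 3, 1]'

```text
time_s: 5.5
ee_pos: [456.3, 14.8, 190.5]
orientation: [[0.401, 0.916, -0.0], [0.916, -0.401, 0.002], [0.001, -0.001, -1.0]]
ft_force: [0.4, -0.3, 0.8]
gripper_width: 1.0
finger_force: 0.0
```

```bash
python3 - <<'E'
from h import *
print(np.round(get_obs()["joint_positions"],2))
plan((463.4,-130,150,None),(463.4,-130,100,-124.8),(463.4,-130,68,-124.8))
E
```

```text
[-1.51 -0.35  1.2   2.01  0.34  1.28 -0.84]
5.5 [456.3  14.8 190.5] [[0.401, 0.916, -0.0], [0.916, -0.401, 0.002], [0.001, -0.001, -1.0]] [ 0.4 -0.3  0.8] 1.0000119025070848 0.0
tilt fix wx,wy  [-0.0011 -0.0014]
to (463.4, -130, 150, np.float64(-23.6)): turn wz -0.000  shift -129.8 64.6 40.5
to (463.4, -130, 100, -124.8): turn wz 1.766  shift 0.0 0.0 50.0
to (463.4, -130, 68, -124.8): turn wz -0.000  shift 0.0 0.0 32.0
```

>>> jog_arm --deltas '[0, 0, 0, -26, 13, 4, 1, 0, 0, 0, -26, 13, 4, 1, 0, 0, 0, -26, 13, 4, 1, 0, 0, 0, -26, 13, 4, 1, 0, 0, 0, -26, 13, 4, 1]'

```text
time_s: 6.0
ee_pos: [462.9, -130.1, 171.0]
orientation: [[0.401, 0.916, 0.001], [0.916, -0.401, -0.001], [-0.001, 0.001, -1.0]]
ft_force: [2.9, -15.0, -14.2]
gripper_width: 0.998
finger_force: 0.0
```

>>> jog_arm --deltas '[0, 0, -0.14, 0, 0, 0, 1, 0, 0, -0.14, 0, 0, 0, 1, 0, 0, -0.14, 0, 0, 0, 1, 0, 0, -0.14, 0, 0, 0, 1, 0, 0, -0.14, 0, 0, 0, 1, 0, 0, -0.14, 0, 0, 0, 1, 0, 0, -0.14, 0, 0, 0, 1, 0, 0, -0.14, 0, 0, 0, 1, 0, 0, -0.13, 0, 0, 0, 1, 0, 0, -0.13, 0, 0, 0, 1]'

```text
time_s: 7.0
ee_pos: [462.9, -128.7, 170.9]
orientation: [[-0.826, 0.563, 0.0], [0.563, 0.826, 0.0], [-0.0, 0.0, -1.0]]
ft_force: [-0.5, -0.7, -0.7]
gripper_width: 1.002
finger_force: 0.0
```

```bash
python3 - <<'E'
from h import *
print(np.round(get_obs()["joint_positions"],2))
plan((463.4,-130,100,55.2),(463.4,-130,68,55.2))
E
```

```text
[-1.39 -0.38  1.38  1.99  0.4   1.25  0.82]
7.0 [ 462.9 -128.7  170.9] [[-0.826, 0.563, 0.0], [0.563, 0.826, 0.0], [-0.0, 0.0, -1.0]] [-0.5 -0.7 -0.7] 1.0017422179587778 0.0
tilt fix wx,wy  [0.0002 0.0001]
to (463.4, -130, 100, 55.2): turn wz 0.009  shift -1.2 -0.8 70.9
to (463.4, -130, 68, 55.2): turn wz -0.000  shift 0.0 0.0 32.0
```

>>> jog_arm --deltas '[0, 0, -0.15, 8, 5, -8, 1, 0, 0, -0.15, 8, 3, -8, 1, 0, 0, -0.15, 0, 0, -8, 1, 0, 0, -0.15, 0, 0, -8, 1, 0, 0, -0.15, 0, 0, -8, 1, 0, 0, -0.15, 0, 0, -8, 1, 0, 0, -0.15, 0, 0, 0, 1, 0, 0, -0.15, 0, 0, 0, 1, 0, 0, -0.15, 0, 0, 0, 1, 0, 0, -0.15, 0, 0, 0, 1]'

```text
time_s: 8.0
ee_pos: [453.2, -113.9, 218.9]
orientation: [[-0.62, -0.785, 0.0], [-0.785, 0.62, 0.0], [-0.0, -0.0, -1.0]]
ft_force: [-0.3, -0.1, 0.3]
gripper_width: 1.001
finger_force: 0.0
```

>>> jog_arm --deltas '[0, 0, -0.15, 0, 0, 0, 1, 0, 0, -0.15, 0, 0, 0, 1, 0, 0, -0.12, 0, 0, 0, 1, 0, 0, -0.1, 0, 0, 0, 1, 0, 0, -0.1, 0, 0, 0, 1, 0, 0, -0.1, 0, 0, 0, 1, 0, 0, -0.1, 0, 0, 0, 1]'

```text
time_s: 8.7
ee_pos: [455.9, -17.5, 203.1]
orientation: [[0.022, -1.0, 0.01], [-0.992, -0.023, -0.12], [0.12, -0.007, -0.993]]
ft_force: [0.4, -0.2, -0.2]
gripper_width: 1.006
finger_force: 0.0
```

```bash
python3 - <<'E'
from h import *
print(np.round(get_obs()["joint_positions"],2))
st()
E
```

```text
[-1.52 -0.38  1.16  2.    0.48  1.36  2.65]
8.7 [455.9 -17.5 203.1] [[0.022, -1.0, 0.01], [-0.992, -0.023, -0.12], [0.12, -0.007, -0.993]] [ 0.4 -0.2 -0.2] 1.0055801662276933 0.0
```

>>> jog_arm --deltas '[-0.007, -0.12, 0.1, 0, -20, -10, 1, 0, 0, 0.1, 0, -20, -10, 1, 0, 0, 0.1, 5, -22, -10, 1, 0, 0, 0, 5, -22, -10, 1, 0, 0, 0, 5, -22, -10, 1, 0, 0, 0, 5, -22, 0, 1, 0, 0, 0, 5, -22, 0, 1, 0, 0, 0, 5, -22, 0, 1, 0, 0, 0, 5, -22, 0, 1]'

```text
time_s: 9.6
ee_pos: [547.2, -80.1, 283.2]
orientation: [[-0.278, -0.956, 0.091], [-0.961, 0.277, -0.019], [-0.007, -0.092, -0.996]]
ft_force: [-0.4, -0.1, 1.1]
gripper_width: 1.002
finger_force: 0.0
```

>>> jog_arm --deltas '[0, 0, -0.1, 0, 0, 0, 1, 0, 0, -0.1, 0, 0, 0, 1, 0, 0, -0.1, 0, 0, 0, 1, 0, 0, -0.1, 0, 0, 0, 1, 0, 0, -0.1, 0, 0, 0, 1, 0, 0, -0.1, 0, 0, 0, 1]'

```text
time_s: 10.2
ee_pos: [521.0, 36.4, 263.0]
orientation: [[0.14, -0.981, 0.132], [-0.975, -0.16, -0.157], [0.175, -0.107, -0.979]]
ft_force: [-0.1, 0.3, 0.6]
gripper_width: 1.0
finger_force: 0.0
```

```bash
python3 - <<'E'
from h import *
print(np.round(get_obs()["joint_positions"],2))
st()
E
```

```text
[-1.75 -0.38  1.22  1.86  0.57  1.41  2.65]
10.2 [521.   36.4 263. ] [[0.14, -0.981, 0.132], [-0.975, -0.16, -0.157], [0.175, -0.107, -0.979]] [-0.1  0.3  0.6] 1.0004286602441481 0.0
```

```bash
cat > kin.py <<'E'
import numpy as np
from scipy.optimize import least_squares
from scipy.spatial.transform import Rotation as Ro
from itertools import product
from cell import get_obs
LO=np.array([-2.58,-.38,-1.3,.25,-1.5,.08,-2.65]);HI=np.array([2.58,2.09,1.39,2.4,4.64,2.09,2.65])
S=[([-1.357,.333,.04,1.465,-.013,1.343,-.059],[200,618.4,231.3],[[-.951,.308,0],[.308,.951,-.002],[0,-.002,-1]]),
([-2.14,.79,1.37,1.5,-.76,1.54,-2.65],[198.9,613.1,198],[[.946,-.323,-.038],[-.324,-.944,-.055],[-.018,.064,-.998]]),
([-2.02,.56,1.06,1.5,-.49,1.42,-1.33],[209.5,610.2,207.2],[[.395,.918,-.031],[.917,-.396,-.042],[-.051,-.012,-.999]]),
([-1.51,-.35,1.2,2.01,.34,1.28,-.84],[456.3,14.8,190.5],[[.401,.916,0],[.916,-.401,.002],[.001,-.001,-1]]),
([-1.39,-.38,1.38,1.99,.4,1.25,.82],[462.9,-128.7,170.9],[[-.826,.563,0],[.563,.826,0],[0,0,-1]]),
([-1.52,-.38,1.16,2.,.48,1.36,2.65],[455.9,-17.5,203.1],[[.022,-1,.01],[-.992,-.023,-.12],[.12,-.007,-.993]]),
([-1.75,-.38,1.22,1.86,.57,1.41,2.65],[521,36.4,263],[[.14,-.981,.132],[-.975,-.16,-.157],[.175,-.107,-.979]])]
def fk(q,p,sg):
    # p: base yaw, h, then (x,z) offsets after J2,J3.. , tool yaw
    R=Ro.from_euler("z",p[0]);x=np.array([0,0,p[1]])
    ax="zyzyzyz"; off={0:(p[2],0),2:(p[3],p[4]),4:(p[5],p[6]),6:(0,p[7]),5:(p[8],0)}
    for i in range(7):
        R=R*Ro.from_euler(ax[i],sg[i]*q[i])
        if i in off: x=x+R.apply([off[i][0],0,off[i][1]])
    R=R*Ro.from_euler("z",p[9]); return x,R
def res(p,sg):
    e=[]
    for q,x,R in S:
        a,b=fk(q,p,sg); e+=list(a-np.array(x))+list(300*(b.as_matrix()-np.array(R)).ravel())
    return np.array(e)
if __name__=="__main__":
    best=None
    for s in product([1,-1],repeat=4):
        sg=[s[0],1,s[1],1,s[2],1,s[3]]
        for y0 in (0,1.57,3.14,-1.57):
          for y1 in (0,1.57,3.14,-1.57):
            r=least_squares(res,[y0,300,0,0,400,0,400,200,0,y1],args=(sg,),max_nfev=40)
            if best is None or r.cost<best[0]: best=(r.cost,sg,r.x)
    print(best[0],best[1],np.round(best[2],3)); print(np.round(np.abs(res(best[2],best[1])).reshape(-1,12).max(1),1))
    np.savez("kin.npz",sg=best[1],p=best[2])
E
python3 kin.py
```

```text
523.552944363052 [-1, 1, -1, 1, -1, 1, -1] [-4.10000e-02  2.71076e+02 -1.26820e+01 -2.03940e+01  4.85071e+02
 -6.36780e+01  5.64000e+02  4.36412e+02  2.78400e+01  1.53300e+00]
[17.5  6.9  7.1  5.   3.7  7.5  9.8]
```

```bash
cat >> kin.py <<'E'
K=np.load("kin.npz") if __import__("os").path.exists("kin.npz") else None
from scipy.optimize import lsq_linear
def F(q): return fk(q,K["p"],K["sg"])
def ikstep(q,x,R):
    for _ in range(6):
        a,b=F(q); e=np.r_[(x-a)/300,(R*b.inv()).as_rotvec()]
        if np.abs(e).max()<1e-4: break
        J=np.zeros((6,7))
        for i in range(7):
            d=q.copy();d[i]+=1e-5;a2,b2=F(d);J[:,i]=np.r_[(a2-a)/300,(b2*b.inv()).as_rotvec()]/1e-5
        lim=.12
        r=lsq_linear(np.r_[J,.01*np.eye(7)],np.r_[e,np.zeros(7)],bounds=(np.minimum(np.maximum(LO-q,-lim),-1e-9),np.maximum(np.minimum(HI-q,lim),1e-9)))
        q=q+r.x
    return q
def sim(q,rows):
    q=np.array(q,float)
    for r in rows:
        x,R=F(q); q=ikstep(q,x+R.apply(r[3:6]),R*Ro.from_rotvec(r[:3]))
    return q
def solve(x,R,q0,w):
    f=lambda q:np.r_[(F(q)[0]-x)/3,100*(F(q)[1]*R.inv()).as_rotvec(),w*(q-q0)]
    return least_squares(f,q0,bounds=(LO,HI)).x
def down(yawdeg):
    T=np.radians(yawdeg);ty=np.array([np.cos(T),np.sin(T),0]);z=np.array([0,0,-1.]);return Ro.from_matrix(np.c_[np.cross(ty,z),ty,z])
E
python3 - <<'E'
from kin import *
q0=S[0][0]
q=sim(q0,[[0,0,.15,0,0,0]]*20+[[0,0,.14,0,0,0]]*3); print("check",np.round(q,2),"vs",S[1][0])
q=sim(q,[[0,0,-.15,0,0,0]]*10); print(np.round(q,2),"vs",S[2][0])
q=sim(S[2][0],[[-.001,.005,0,-10.6,28.5,-1.3]]*10+[[0,0,0,-34,18,3]]*10); print(np.round(q,2),"vs",S[3][0])
q=sim(S[3][0],[[0,0,0,-26,13,4]]*5+[[0,0,-.14,0,0,0]]*10); print(np.round(q,2),"vs",S[4][0])
for yw in (55,-25,-125,135):
  g=np.array([.2,.2,0,1.9,0,1.3,0]); print("knob",yw,np.round(solve(np.array([463.4,-130,68]),down(yw),g,.02),2))
E
```

```text
check [-2.04  0.82  1.39  1.42 -0.89  1.64 -2.65] vs [-2.14, 0.79, 1.37, 1.5, -0.76, 1.54, -2.65]
[-1.73  0.46  0.7   1.44 -0.41  1.42 -1.45] vs [-2.02, 0.56, 1.06, 1.5, -0.49, 1.42, -1.33]
[-1.62 -0.38  1.3   1.98  0.38  1.29 -0.85] vs [-1.51, -0.35, 1.2, 2.01, 0.34, 1.28, -0.84]
[-1.39 -0.38  1.37  1.99  0.39  1.25  0.84] vs [-1.39, -0.38, 1.38, 1.99, 0.4, 1.25, 0.82]
knob 55 [ 0.24  0.07 -0.01  2.07  0.    1.    1.2 ]
knob -25 [ 0.21  0.07  0.02  2.07 -0.    1.   -0.2 ]
knob -125 [ 0.17  0.07  0.06  2.07 -0.    1.   -1.94]
knob 135 [ 0.27  0.07 -0.04  2.07  0.    1.    2.59]
```

```bash
cat > rec.py <<'E'
from kin import *
q0=np.array(get_obs()["joint_positions"]); x0,R0=F(q0)
def goto(q,x,yaw,n):
    a,b=F(q); x=np.array(x,float); rv=(b.inv()*down(yaw)).as_rotvec() 
    for k in range(1,n+1):
        t=k/n; q=ikstep(q,a+(x-a)*t,b*Ro.from_rotvec(rv*t))
    return q
def yaw(q): y=F(q)[1].as_matrix()[:,1]; return np.degrees(np.arctan2(y[1],y[0]))
if __name__=="__main__":
    print(np.round(q0,2),yaw(q0))
    for via in ([250,600,260],[350,650,260],[450,500,300],[300,700,300],[200,620,230],[500,600,260]):
        q=goto(q0,via,yaw(q0),25); s=str(via)+" "+str(np.round(q,2))
        for n in (5,5,5):
            q=sim(q,[[0,0,-.15,0,0,0]]*n); s+=" | "+str(np.round(q[[0,1,2,6]],2))
        print(s, np.round(F(q)[0]))
E
python3 rec.py
```

```text
[-1.75 -0.38  1.22  1.86  0.57  1.41  2.65] -170.93387514431979
[250, 600, 260] [-1.94  0.44  0.97  1.46 -0.36  1.43  2.34] | [-0.62  0.38 -0.78  2.65] | [-0.6   0.76 -1.3   2.65] | [-0.83  0.86 -1.3   2.65] [147. 622. 203.]
[350, 650, 260] [-1.68  0.66  0.95  1.21 -0.52  1.52  2.49] | [-0.58  0.64 -0.9   2.65] | [-0.57  0.83 -1.3   2.65] | [-0.7   0.85 -1.3   2.65] [239. 656. 193.]
[450, 500, 300] [-1.01  0.35  0.18  1.33 -0.06  1.46  2.46] | [-0.14  0.69 -1.3   2.65] | [-0.4   0.79 -1.3   2.65] | [-0.58  0.86 -1.3   2.65] [320. 553. 223.]
[300, 700, 300] [-1.7   0.72  0.97  1.05 -0.57  1.62  2.39] | [-0.84  0.62 -0.66  2.65] | [-0.67  0.82 -1.3   2.65] | [-0.79  0.81 -1.3   2.65] [189. 693. 237.]
[200, 620, 230] [-1.98  0.43  0.89  1.5  -0.34  1.37  2.24] | [-0.93  0.34 -0.46  2.65] | [-0.63  0.76 -1.3   2.65] | [-0.87  0.87 -1.3   2.65] [108. 634. 176.]
[500, 600, 260] [-0.9   0.59 -0.03  1.07  0.02  1.48  2.38] | [-0.35  0.92 -1.3   2.65] | [-0.4   0.84 -1.3   2.65] | [-0.51  0.85 -1.3   2.65] [375. 616. 180.]
```

```bash
cat > p1.py <<'E'
from rec import *
for v in ([500,600,260],[480,540,280]):
    q=goto(q0,v,-171,16); print(np.round(q,2))
    q=sim(q,[[0,0,.15,0,0,0]]*18); print(np.round(q,2),yaw(q))
    y=yaw(q)
    q=goto(q,[600,200,240],y,10); print(np.round(q,2))
    q=goto(q,[480,-130,200],y,12); print(np.round(q,2))
    n=int((y+124.8)/8.59)+1
    q=sim(q,[[0,0,np.radians(y+124.8)/n,0,0,0]]*n); print(np.round(q,2),yaw(q))
    q=goto(q,[463.4,-130,60],-124.8,6); print(np.round(q,2))
    for d in (20,40,60,80): q=goto(q,[463.4,-130,60],-124.8+d,3)
    print(np.round(q,2))
E
python3 p1.py; python3 - <<'E'
from h import *
plan((500,600,260,-171),(600,200,240,-26))
E
```

```text
[-1.01  0.6   0.17  1.07 -0.09  1.48  2.44]
[-1.49  0.98  1.39  1.04 -0.97  1.73  0.14] 34.30077167994449
[-1.3   0.66  1.39  1.53 -0.65  1.49  0.7 ]
[-1.26 -0.11  1.39  1.91  0.11  1.25  0.7 ]
[ 0.76  0.   -0.53  1.89  0.    1.25 -1.94] -124.80121171205022
[ 0.76  0.09 -0.53  2.08  0.05  0.98 -1.97]
[ 0.8   0.09 -0.58  2.09  0.06  0.98 -0.58]
[-1.04  0.46  0.23  1.23 -0.1   1.46  2.48]
[-1.59  0.86  1.39  1.2  -0.84  1.68  0.19] 34.30081303731056
[-1.3   0.64  1.37  1.53 -0.63  1.48  0.69]
[-1.26 -0.11  1.39  1.91  0.11  1.25  0.7 ]
[ 0.76  0.   -0.53  1.89  0.    1.25 -1.94] -124.80121171260784
[ 0.76  0.09 -0.53  2.08  0.05  0.98 -1.97]
[ 0.8   0.09 -0.58  2.09  0.06  0.98 -0.58]
10.2 [521.   36.4 263. ] [[0.14, -0.981, 0.132], [-0.975, -0.16, -0.157], [0.175, -0.107, -0.979]] [-0.1  0.3  0.6] 1.0004286602441481 0.0
tilt fix wx,wy  [-0.1071 -0.1747]
to (500, 600, 260, -171): turn wz 0.004  shift -560.0 -67.5 3.0
to (600, 200, 240, -26): turn wz -2.531  shift -315.7 265.2 20.0
```

```bash
cat > p2.py <<'E'
from rec import *
import sys
def go(q,x,y1,w0):
    """unwrapped yaw w0->y1, returns q, max err"""
    a=F(q)[0]; x=np.array(x,float); tilt=F(q)[1]
    n=int(max(np.linalg.norm(x-a)/40,abs(y1-w0)/8))+1; err=0
    b0=down(w0); corr=(b0.inv()*tilt).as_rotvec()
    for k in range(1,n+1):
        t=k/n; T=down(w0+(y1-w0)*t)*Ro.from_rotvec(corr*(1-t)); X=a+(x-a)*t
        q=ikstep(q,X,T); err=max(err,np.linalg.norm(F(q)[0]-X))
    return q,err,n
if __name__=="__main__":
    rng=np.random.default_rng(int(sys.argv[1])); best=[]
    import time; t0=time.time()
    while time.time()-t0<200:
        q=q0; w=yaw(q0); w=w+360 if w<0 else w; rt=[];tot=0;E=0
        m=rng.integers(1,4)
        for k in range(m):
            x=[[500,600,280],[450,450,300],[600,300,280],[650,0,280],[600,-200,260],[700,200,300]][rng.integers(6)]
            y=[190,150,100,50,0,-50,-100][rng.integers(7)]
            q,e,n=go(q,x,y,w); w=y; rt.append((x,y)); tot+=n; E=max(E,e) if k else E
            if E>25 or tot>90: break
        if E>25 or tot>90: continue
        q,e,n=go(q,[463.4,-130,170],-124.8,w); tot+=n
        if max(E,e)>25: continue
        best.append((abs(q[2])+abs(q[4])*.5+.01*tot,tot,rt,np.round(q,2)))
    best.sort(key=lambda b:b[0])
    for b in best[:3]: print(b)
E
(python3 p2.py 1 & python3 p2.py 2 & python3 p2.py 3 & wait)
```

```text
(np.float64(0.7051927095025995), 63, [([500, 600, 280], 150), ([600, 300, 280], 190)], array([ 0.31, -0.01, -0.07,  1.96, -0.  ,  1.19, -1.94]))
(np.float64(0.7129279244444817), 64, [([600, 300, 280], 100), ([600, 300, 280], 190)], array([ 0.31, -0.01, -0.07,  1.96, -0.  ,  1.19, -1.94]))
(np.float64(0.773634261089432), 47, [([600, -200, 260], 190)], array([-0.08, -0.01,  0.3 ,  1.96,  0.  ,  1.19, -1.95]))
(np.float64(0.6431480084591285), 57, [([450, 450, 300], 190), ([600, 300, 280], 190)], array([ 0.31, -0.01, -0.07,  1.96, -0.  ,  1.19, -1.94]))
(np.float64(0.6932591174946219), 61, [([700, 200, 300], 150), ([600, 300, 280], 190), ([500, 600, 280], 190)], array([ 0.15, -0.01,  0.08,  1.96,  0.  ,  1.19, -1.95]))
(np.float64(0.7051927095025995), 63, [([500, 600, 280], 150), ([600, 300, 280], 190)], array([ 0.31, -0.01, -0.07,  1.96, -0.  ,  1.19, -1.94]))
(np.float64(0.7145661712187569), 64, [([650, 0, 280], 150), ([700, 200, 300], 100), ([600, 300, 280], 190)], array([ 0.31, -0.01, -0.07,  1.96, -0.  ,  1.19, -1.94]))
(np.float64(0.773634261089432), 47, [([600, -200, 260], 190)], array([-0.08, -0.01,  0.3 ,  1.96,  0.  ,  1.19, -1.95]))
(np.float64(0.773634261089432), 47, [([600, -200, 260], 190)], array([-0.08, -0.01,  0.3 ,  1.96,  0.  ,  1.19, -1.95]))
```

```bash
python3 - <<'E'
from h import *
plan((450,450,300,-170),(600,300,280,-170))
E
```

```text
10.2 [521.   36.4 263. ] [[0.14, -0.981, 0.132], [-0.975, -0.16, -0.157], [0.175, -0.107, -0.979]] [-0.1  0.3  0.6] 1.0004286602441481 0.0
tilt fix wx,wy  [-0.1071 -0.1747]
to (450, 450, 300, -170): turn wz -0.013  shift -419.7 -1.9 -37.0
to (600, 300, 280, -170): turn wz -0.000  shift 173.8 -121.7 20.0
```

>>> jog_arm --deltas '[-0.055, -0.09, 0, 0, 0, -10, 1, -0.055, -0.085, 0, -20, 0, -10, 1, 0, 0, 0, -35, 0, -4, 1, 0, 0, 0, -35, 0, -4, 1, 0, 0, 0, -35, 0, -4, 1, 0, 0, 0, -35, 0, -3, 1, 0, 0, 0, -35, 0, -2, 1, 0, 0, 0, -35, 0, 0, 1, 0, 0, 0, -35, 0, 0, 1, 0, 0, 0, -35, 0, 0, 1]'

```text
time_s: 11.2
ee_pos: [425.9, 334.1, 300.0]
orientation: [[0.108, -0.992, 0.062], [-0.994, -0.108, 0.002], [0.004, -0.061, -0.998]]
ft_force: [0.8, -0.8, -0.5]
gripper_width: 1.002
finger_force: 0.0
```

>>> jog_arm --deltas '[0, 0, 0, -35, 0, 0, 1, 0, 0, 0, -35, 0, 0, 1, 0, 0, 0, -35, 0, 0, 1, 0, 0, 0, 25, -17, 3, 1, 0, 0, 0, 25, -17, 3, 1, 0, 0, 0, 25, -17, 3, 1, 0, 0, 0, 25, -17, 3, 1, 0, 0, 0, 25, -17, 3, 1, 0, 0, 0, 25, -18, 3, 1, 0, 0, 0, 24, -18, 2, 1]'

```text
time_s: 12.2
ee_pos: [512.4, 233.9, 298.5]
orientation: [[0.11, -0.989, 0.103], [-0.993, -0.106, 0.043], [-0.031, -0.107, -0.994]]
ft_force: [1.2, -0.1, 0.4]
gripper_width: 0.999
finger_force: 0.0
```

```bash
cat > p3.py <<'E'
from p2 import *
w=yaw(q0); w=w+360 if w<0 else w
print(np.round(q0,2),np.round(F(q0)[0]),w,get_obs()["ee_pos"])
for turn1 in (190,100,50,0,-50,-100,-124.8):
  for v in ([600,300,280],[470,-130,180]):
    q=q0
    if v[1]>0: q,e1,n1=go(q,v,turn1,w); q,e2,n2=go(q,[470,-130,180],turn1,turn1)
    else: q,e1,n1=go(q,v,w,w); q,e2,n2=go(q,v,turn1,w)
    q,e3,n3=go(q,[463.4,-130,170],-124.8,turn1); print(turn1,v[1],n1+n2+n3,np.round(q,2),np.round([e1,e2,e3]))
E
python3 p3.py
```

```text
[-2.17 -0.38  1.38  1.71  0.42  1.41  2.42] [512. 222. 311.] 185.98418782589445 [512.40015113 233.88902446 298.49008726]
190 300 55 [ 0.86 -0.02 -0.6   1.97 -0.01  1.19 -1.92] [55. 39.  0.]
190 -130 51 [ 0.86 -0.02 -0.6   1.97 -0.01  1.19 -1.92] [34. 39.  0.]
100 300 51 [ 1.42 -0.07 -1.13  1.98 -0.06  1.19 -1.86] [55.  0.  0.]
100 -130 50 [ 1.63 -0.14 -1.3   1.98 -0.14  1.2  -1.79] [34.  0.  0.]
50 300 50 [ 0.73 -0.02 -0.49  1.96 -0.01  1.19 -1.92] [55.  0.  0.]
50 -130 49 [ 1.59 -0.11 -1.27  1.98 -0.12  1.2  -1.81] [34.  0.  0.]
0 300 51 [-0.05 -0.01  0.28  1.96  0.    1.19 -1.95] [55.  0.  0.]
0 -130 50 [ 1.3  -0.05 -1.02  1.97 -0.04  1.19 -1.88] [34.  0.  0.]
-50 300 51 [-0.94 -0.06  1.12  1.98  0.06  1.19 -2.02] [55.  0.  0.]
-50 -130 50 [ 0.96 -0.02 -0.71  1.97 -0.02  1.19 -1.91] [34.  0.  0.]
-100 300 51 [-1.17 -0.14  1.3   1.98  0.14  1.2  -2.1 ] [55.  0.  0.]
-100 -130 50 [ 0.38 -0.01 -0.14  1.96 -0.    1.19 -1.94] [34.  0.  0.]
-124.8 300 52 [-1.28 -0.22  1.36  1.98  0.23  1.21 -2.18] [52.  0.  0.]
-124.8 -130 50 [ 0.72 -0.02 -0.48  1.96 -0.01  1.19 -1.92] [34.  0.  0.]
```

>>> jog_arm --deltas '[-0.1, 0, 0.15, 0, -20, 0, 1, 0, 0, 0.15, 0, -20, 0, 1, 0, 0, 0.15, 0, -20, 0, 1, 0, 0, 0.15, 0, 0, 0, 1, 0, 0, 0.15, 0, 0, 0, 1, 0, 0, 0.15, 0, 0, 0, 1, 0, 0, 0.15, 0, 0, 0, 1, 0, 0, 0.15, 0, 0, 0, 1, 0, 0, 0.15, 0, 0, 0, 1, 0, 0, 0.15, 0, 0, 0, 1]'

```text
time_s: 13.2
ee_pos: [516.8, 211.1, 314.0]
orientation: [[-0.977, -0.2, 0.072], [-0.196, 0.979, 0.06], [-0.082, 0.045, -0.996]]
ft_force: [-0.1, -0.4, -0.0]
gripper_width: 1.002
finger_force: 0.0
```

>>> jog_arm --deltas '[0, 0, 0.15, 0, 0, 0, 1, 0, 0, 0.15, 0, 0, 0, 1, 0, 0, 0.15, 0, 0, 0, 1, 0, 0, 0.15, 0, 0, 0, 1, 0, 0, 0.15, 0, 0, 0, 1, 0, 0, 0.15, 0, 0, 0, 1, 0, 0, 0.15, 0, 0, 0, 1, 0, 0, 0.15, 0, 0, 0, 1]'

```text
time_s: 14.0
ee_pos: [516.8, 211.1, 314.0]
orientation: [[-0.54, 0.838, 0.072], [0.841, 0.537, 0.06], [0.012, 0.093, -0.996]]
ft_force: [0.0, 0.3, -0.2]
gripper_width: 0.996
finger_force: 0.0
```

```bash
cat > p4.py <<'E'
from p2 import *
w=yaw(q0)
print(np.round(q0,2),np.round(F(q0)[0]),w,get_obs()["ee_pos"])
for turn1 in (w,0,-50,-100,-124.8):
  for v in ([600,300,280],[470,-130,180]):
    q=q0
    if v[1]>0: q,e1,n1=go(q,F(q)[0],turn1,w); q,e2,n2=go(q,[470,-130,180],turn1,turn1)
    else: q,e1,n1=go(q,v,w,w); q,e2,n2=go(q,v,turn1,w)
    q,e3,n3=go(q,[463.4,-130,170],-124.8,turn1); print(turn1,v[1],n1+n2+n3,np.round(q,2),np.round([e1,e2,e3]))
E
python3 p4.py; python3 - <<'E'
from h import *
plan((470,-130,220,None),(470,-130,200,-124.8),(463.4,-130,100,-124.8))
E
```

```text
[-2.12 -0.38  1.38  1.68  0.38  1.44 -0.19] [515. 198. 329.] 32.49770441281145 [516.78619901 211.12277611 313.99325206]
32.49770441281145 300 30 [ 0.43 -0.01 -0.19  1.96 -0.    1.19 -1.94] [12.  0.  0.]
32.49770441281145 -130 31 [ 0.46 -0.01 -0.22  1.96 -0.    1.19 -1.93] [0. 0. 0.]
0 300 30 [-0.08 -0.01  0.3   1.96  0.    1.19 -1.95] [12.  0.  0.]
0 -130 31 [ 0.44 -0.01 -0.2   1.96 -0.    1.19 -1.93] [0. 0. 0.]
-50 300 30 [-0.95 -0.07  1.13  1.98  0.06  1.19 -2.02] [12.  0.  0.]
-50 -130 31 [ 0.23 -0.01 -0.    1.96 -0.    1.19 -1.94] [0. 0. 0.]
-100 300 30 [-1.18 -0.14  1.31  1.98  0.15  1.2  -2.1 ] [13.  0.  0.]
-100 -130 31 [ 0.05 -0.01  0.18  1.96  0.    1.19 -1.95] [0. 0. 0.]
-124.8 300 31 [-1.27 -0.21  1.36  1.98  0.22  1.21 -2.17] [14.  0.  0.]
-124.8 -130 31 [ 0.44 -0.01 -0.2   1.96 -0.    1.19 -1.94] [0. 0. 0.]
14.0 [516.8 211.1 314. ] [[-0.54, 0.838, 0.072], [0.841, 0.537, 0.06], [0.012, 0.093, -0.996]] [ 0.   0.3 -0.2] 0.995746262883351 0.0
tilt fix wx,wy  [ 0.0931 -0.0118]
to (470, -130, 220, np.float64(32.6)): turn wz -0.000  shift -262.0 -223.4 94.0
to (470, -130, 200, -124.8): turn wz 2.748  shift 0.0 0.0 20.0
to (463.4, -130, 100, -124.8): turn wz -0.000  shift -5.4 3.8 100.0
```

>>> jog_arm --deltas '[0.09, -0.01, 0, -26, -22, 5, 1, 0, 0, 0, -26, -22, 10, 1, 0, 0, 0, -26, -22, 10, 1, 0, 0, 0, -26, -22, 10, 1, 0, 0, 0, -26, -22, 10, 1, 0, 0, 0, -26, -22, 10, 1, 0, 0, 0, -26, -22, 10, 1, 0, 0, 0, -26, -22, 10, 1, 0, 0, 0, -26, -22, 10, 1, 0, 0, 0, -26, -22, 5, 1]'

```text
time_s: 15.0
ee_pos: [463.2, -131.3, 220.7]
orientation: [[-0.545, 0.839, 0.013], [0.839, 0.545, 0.006], [-0.001, 0.014, -1.0]]
ft_force: [0.4, 0.2, -0.6]
gripper_width: 1.004
finger_force: 0.0
```

```bash
python3 p4.py; python3 - <<'E'
from h import *
plan((470,-130,200,None),(470,-130,200,-124.8),(463.4,-130,100,-124.8))
E
```

```text
[-1.28 -0.37  1.26  1.93  0.36  1.34  0.45] [ 458. -130.  223.] 32.85582867642589 [ 463.20827858 -131.33461152  220.72354177]
32.85582867642589 300 23 [ 0.44 -0.01 -0.2   1.96 -0.    1.19 -1.93] [0. 0. 0.]
32.85582867642589 -130 23 [ 0.46 -0.01 -0.22  1.96 -0.    1.19 -1.93] [0. 0. 0.]
0 300 23 [ 0.17 -0.01  0.06  1.96  0.    1.19 -1.94] [0. 0. 0.]
0 -130 23 [ 0.44 -0.01 -0.2   1.96 -0.    1.19 -1.94] [0. 0. 0.]
-50 300 23 [ 0.09 -0.01  0.14  1.96  0.    1.19 -1.95] [0. 0. 0.]
-50 -130 23 [ 0.26 -0.01 -0.02  1.96 -0.    1.19 -1.94] [0. 0. 0.]
-100 300 23 [-0.38 -0.02  0.59  1.97  0.01  1.19 -1.97] [0. 0. 0.]
-100 -130 23 [ 0.06 -0.01  0.17  1.96  0.    1.19 -1.95] [0. 0. 0.]
-124.8 300 23 [ 0.06 -0.01  0.17  1.96  0.    1.19 -1.95] [0. 0. 0.]
-124.8 -130 23 [ 0.44 -0.01 -0.2   1.96 -0.    1.19 -1.94] [0. 0. 0.]
15.0 [ 463.2 -131.3  220.7] [[-0.545, 0.839, 0.013], [0.839, 0.545, 0.006], [-0.001, 0.014, -1.0]] [ 0.4  0.2 -0.6] 1.0037060144601502 0.0
tilt fix wx,wy  [0.0141 0.0015]
to (470, -130, 200, np.float64(33.0)): turn wz -0.000  shift -2.6 6.4 20.7
to (470, -130, 200, -124.8): turn wz 2.754  shift 0.0 0.0 0.0
to (463.4, -130, 100, -124.8): turn wz -0.000  shift -5.4 3.8 100.0
```

>>> jog_arm --deltas '[0.014, 0, 0.14, 0, 0, 0, 1, 0, 0, 0.14, 0, 0, 0, 1, 0, 0, 0.14, 0, 0, 0, 1, 0, 0, 0.14, 0, 0, 0, 1, 0, 0, 0.14, 0, 0, 0, 1, 0, 0, 0.14, 0, 0, 0, 1, 0, 0, 0.14, 0, 0, 0, 1, 0, 0, 0.14, 0, 0, 0, 1, 0, 0, 0.14, 0, 0, 0, 1, 0, 0, 0.14, 0, 0, 0, 1]'

```text
time_s: 16.0
ee_pos: [463.9, -129.8, 221.3]
orientation: [[0.737, 0.675, 0.001], [0.675, -0.737, -0.001], [-0.0, 0.001, -1.0]]
ft_force: [0.1, 0.7, 0.2]
gripper_width: 0.998
finger_force: 0.0
```

>>> jog_arm --deltas '[0, 0, 0.14, 0, 0, 0, 1, 0, 0, 0.14, 0, 0, 0, 1, 0, 0, 0.14, 0, 0, 0, 1, 0, 0, 0.14, 0, 0, 0, 1, 0, 0, 0.14, 0, 0, 0, 1, 0, 0, 0.14, 0, 0, 0, 1, 0, 0, 0.14, 0, 0, 0, 1, 0, 0, 0.14, 0, 0, 0, 1, 0, 0, 0.14, 0, 0, 0, 1, 0, 0, 0.09, 0, 0, 0, 1]'

```text
time_s: 17.0
ee_pos: [463.9, -129.7, 221.3]
orientation: [[0.821, -0.571, 0.001], [-0.571, -0.821, -0.001], [0.001, 0.0, -1.0]]
ft_force: [-0.2, -0.1, 0.5]
gripper_width: 0.997
finger_force: 0.0
```

```bash
python3 - <<'E'
from h import *
print(np.round(get_obs()["joint_positions"],2))
plan((463.4,-130,100,-124.8),(463.4,-130,70,-124.8))
E
```

```text
[-0.84 -0.08  0.99  1.91  0.07  1.27 -2.05]
17.0 [ 463.9 -129.7  221.3] [[0.821, -0.571, 0.001], [-0.571, -0.821, -0.001], [0.001, 0.0, -1.0]] [-0.2 -0.1  0.5] 0.997302970547079 0.0
tilt fix wx,wy  [ 0.0001 -0.0008]
to (463.4, -130, 100, -124.8): turn wz -0.001  shift -0.3 0.5 121.3
to (463.4, -130, 70, -124.8): turn wz -0.000  shift 0.0 0.0 30.0
```

>>> jog_arm --deltas '[0, 0, 0, 0, 0, 30, 0, 0, 0, 0, 0, 0, 30, 0, 0, 0, 0, 0, 0, 30, 0, 0, 0, 0, 0, 0, 25, 0, 0, 0, 0, 0, 0, 20, 0, 0, 0, 0, 0, 0, 14, 0, 0, 0, 0, 0, 0, 0, 0]'

```text
time_s: 17.7
ee_pos: [462.6, -129.7, 70.8]
orientation: [[0.824, -0.567, -0.003], [-0.567, -0.824, -0.001], [-0.002, 0.003, -1.0]]
ft_force: [0.4, 0.1, -0.4]
gripper_width: 0.502
finger_force: 0.0
```

>>> jog_arm --deltas '[0, 0, 0, 0, 0, 0, -1, 0, 0, 0, 0, 0, 0, -1, 0, 0, 0, 0, 0, 0, -1, 0, 0, 0, 0, 0, 0, -1, 0, 0, 0, 0, 0, 0, -1, 0, 0, 0, 0, 0, 0, -1]' --grip_force 30

```text
time_s: 18.3
ee_pos: [463.5, -131.2, 73.3]
orientation: [[0.823, -0.568, 0.001], [-0.568, -0.823, -0.001], [0.001, 0.001, -1.0]]
ft_force: [-5.3, -7.4, 2.4]
gripper_width: 0.152
finger_force: 31.6
```

>>> jog_arm --deltas '[0, 0, 0, 0, 0, 4, -1, 0, 0, 0, 0, 0, 4, -1, 0, 0, 0, 0, 0, 3, -1, 0, 0, 0, 0, 0, 0, -1]'

```text
time_s: 18.7
ee_pos: [463.7, -131.6, 63.1]
orientation: [[0.823, -0.568, 0.0], [-0.568, -0.823, -0.001], [0.001, 0.001, -1.0]]
ft_force: [-10.6, -6.5, 18.6]
gripper_width: 0.158
finger_force: 33.9
```

```bash
python3 - <<'E'
from h import *
print(np.round(get_obs()["joint_positions"],2))
st()
E
```

```text
[-0.72  0.24  1.01  2.09 -0.25  0.94 -1.74]
18.7 [ 463.7 -131.6   63.1] [[0.823, -0.568, 0.0], [-0.568, -0.823, -0.001], [0.001, 0.001, -1.0]] [-10.6  -6.5  18.6] 0.15770722546051555 33.921929597854614
```

>>> jog_arm --deltas '[0, 0, -0.07, 0, 1, 1, -1, 0, 0, -0.14, 0, 0, 0, -1, 0, 0, -0.14, 0, 0, 0, -1, 0, 0, -0.14, 0, 0, 0, -1, 0, 0, -0.14, 0, 0, 0, -1, 0, 0, -0.14, 0, 0, 0, -1, 0, 0, -0.14, 0, 0, 0, -1, 0, 0, -0.14, 0, 0, 0, -1, 0, 0, -0.14, 0, 0, 0, -1, 0, 0, -0.14, 0, 0, 0, -1]'

```text
time_s: 19.7
ee_pos: [463.5, -130.9, 62.9]
orientation: [[0.744, 0.669, 0.001], [0.669, -0.744, 0.001], [0.002, -0.0, -1.0]]
ft_force: [-12.8, -0.7, 29.4]
gripper_width: 0.157
finger_force: 35.2
```

>>> jog_arm --deltas '[0, 0, -0.1, 0, 0, 0, -1, 0, 0, -0.05, 0, 0, 0, -1, 0, 0, 0, 0, 0, 0, -1]'

```text
time_s: 20.0
ee_pos: [463.6, -130.8, 62.9]
orientation: [[0.64, 0.769, 0.001], [0.769, -0.64, 0.002], [0.002, -0.0, -1.0]]
ft_force: [-13.6, 0.1, 27.9]
gripper_width: 0.156
finger_force: 45.5
```

```bash
python3 - <<'E'
from h import *
o=get_obs();print(np.round(o["joint_positions"],2),o["moment"])
plan((463,-130,170,None))
E
```

```text
[-0.49  0.19  0.74  2.08 -0.16  0.92 -0.36] [ 0.27412314  2.96924225 -0.96507947]
20.0 [ 463.6 -130.8   62.9] [[0.64, 0.769, 0.001], [0.769, -0.64, 0.002], [0.002, -0.0, -1.0]] [-13.6   0.1  27.9] 0.15567472348714728 45.51541733118938
tilt fix wx,wy  [-0.0001 -0.0023]
to (463, -130, 170, np.float64(-39.8)): turn wz -0.000  shift 0.3 -1.0 -107.1
```

>>> jog_arm --deltas '[0, 0, 0.03, 0, 0, -4, -1, 0, 0, 0, 0, 0, -4, 0, 0, 0, 0, 0, 0, 0, 0, 0, 0, 0, 0, 0, 0, 0, 0, 0, 0, 0, 0, -15, 0, 0, 0, 0, 0, 0, -30, 0, 0, 0, 0, 0, 0, -30, 0, 0, 0, 0, 0, 0, -30, 0.5, 0, 0, 0, 0, 0, -10, 1]'

```text
time_s: 20.9
ee_pos: [464.8, -130.4, 186.2]
orientation: [[0.662, 0.75, 0.005], [0.75, -0.662, 0.0], [0.003, 0.003, -1.0]]
ft_force: [0.4, 0.6, -0.6]
gripper_width: 0.82
finger_force: 0.0
```

```bash
python3 - <<'E'
from h import *
print(np.round(get_obs()["joint_positions"],2))
im,d,W=cam("scene"); np.savez("s1.npz",im=im,W=W)
u=(slice(180,320),slice(240,380)); cv2.imwrite("pics/s1.png",cv2.resize(im[u],None,fx=4,fy=4,interpolation=cv2.INTER_CUBIC))
plan((588.5,-116,170,None),(588.5,-116,120,-84),(588.5,-116,37,-84))
E
```

```text
[-0.56 -0.01  0.75  1.95  0.01  1.19 -0.54]
20.95 [ 464.9 -130.2  186.3] [[0.662, 0.75, 0.005], [0.75, -0.662, 0.001], [0.004, 0.003, -1.0]] [ 0.4 -0.1  1. ] 0.9015486439220481 0.0
tilt fix wx,wy  [ 0.0033 -0.0036]
to (588.5, -116, 170, np.float64(-41.4)): turn wz -0.000  shift 92.4 83.3 16.3
to (588.5, -116, 120, -84): turn wz 0.743  shift 0.0 0.0 50.0
to (588.5, -116, 37, -84): turn wz -0.000  shift 0.0 0.0 83.0
```

View pics/s1.png

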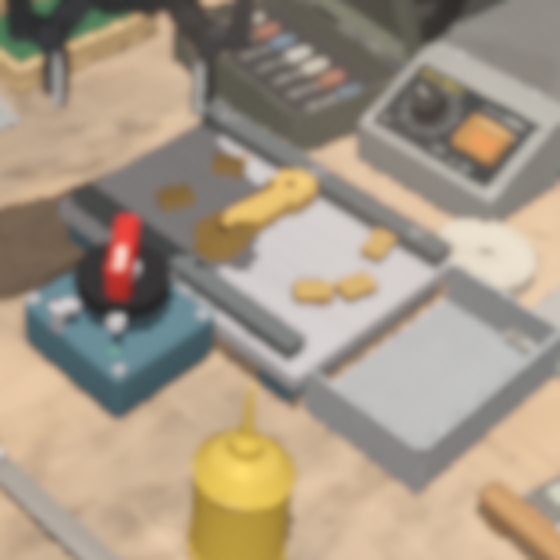

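The knob now stands near the green dot, the jaw is open and all the bed parts are undisturbed. Next I grasp the finished casting.

>>> jog_arm --deltas '[0, 0, 0.12, 30, 28, 0, 0.2, 0, 0, 0.12, 36, 21, 0, 0.2, 0, 0, 0.12, 36, 12, 0, 0.2, 0, 0, 0.12, 0, 0, 0, 0.2, 0, 0, 0.12, 0, 0, 0, 0.2, 0, 0, 0.14, 0, 0, 0, 0.2, 0, 0, 0, 0, 0, 0, 0.2]'

```text
time_s: 21.65
ee_pos: [581.1, -107.1, 182.0]
orientation: [[0.994, 0.105, -0.001], [0.105, -0.994, -0.001], [-0.002, 0.001, -1.0]]
ft_force: [-0.2, 0.1, -0.1]
gripper_width: 0.598
finger_force: 0.0
```

```bash
python3 - <<'E'
from h import *
print(np.round(get_obs()["joint_positions"],2))
plan((588.5,-116,120,-84.2),(588.5,-116,37,-84.2))
E
```

```text
[-0.59  0.32  0.85  1.71 -0.25  1.23 -1.14]
21.65 [ 581.1 -107.1  182. ] [[0.994, 0.105, -0.001], [0.105, -0.994, -0.001], [-0.002, 0.001, -1.0]] [-0.2  0.1 -0.1] 0.597605213484192 0.0
tilt fix wx,wy  [0.0008 0.0015]
to (588.5, -116, 120, -84.2): turn wz 0.004  shift 6.5 9.6 62.0
to (588.5, -116, 37, -84.2): turn wz -0.000  shift 0.0 0.0 83.0
```

>>> jog_arm --deltas '[0, 0, 0, 7, 10, 25, 0.2, 0, 0, 0, 0, 0, 30, 0.2, 0, 0, 0, 0, 0, 30, 0.2, 0, 0, 0, 0, 0, 30, 0.2, 0, 0, 0, 0, 0, 20, 0.2, 0, 0, 0, 0, 0, 9, 0.2, 0, 0, 0, 0, 0, 0, 0.2]'

```text
time_s: 22.35
ee_pos: [588.7, -116.4, 38.2]
orientation: [[0.994, 0.109, -0.002], [0.109, -0.994, -0.0], [-0.002, 0.0, -1.0]]
ft_force: [-0.1, -0.4, 0.2]
gripper_width: 0.602
finger_force: 0.0
```

>>> jog_arm --deltas '[0, 0, 0, 0, 0, 0, -1, 0, 0, 0, 0, 0, 0, -1, 0, 0, 0, 0, 0, 0, -1, 0, 0, 0, 0, 0, 0, -1, 0, 0, 0, 0, 0, 0, -1]' --grip_force 60

```text
time_s: 22.85
ee_pos: [590.5, -116.6, 41.1]
orientation: [[0.994, 0.108, 0.003], [0.108, -0.994, 0.0], [0.003, 0.0, -1.0]]
ft_force: [-2.2, -0.5, 6.1]
gripper_width: 0.232
finger_force: 59.3
```

>>> jog_arm --deltas '[0, 0, 0, 0, 0, -5, -1, 0, 0, 0, 0, 0, -15, -1, 0, 0, 0, 0, 0, -25, -1, 0, 0, 0, 0, 0, -25, -1]'

```text
time_s: 23.25
ee_pos: [589.4, -116.5, 111.1]
orientation: [[0.994, 0.107, 0.0], [0.107, -0.994, -0.0], [0.0, 0.0, -1.0]]
ft_force: [0.4, 1.6, -4.0]
gripper_width: 0.233
finger_force: 59.2
```

```bash
python3 - <<'E'
from h import *
print(np.round(get_obs()["joint_positions"],2))
plan((560,60,115,None),(638,200.7,115,-88.2),(638,200.7,12,-88.2))
E
python3 - <<'E'
import sys; sys.path.insert(0,".")
import os; os.chdir(".")
from p2 import *
w=yaw(q0); q=q0
for x,y in (([560,60,115],w),([638,200.7,115],w),([638,200.7,115],-88.2)):
    q,e,n=go(q,x,y,w); w=y; print(np.round(q,2),e)
E
```

```text
[-0.53  0.42  0.81  1.76 -0.33  1.11 -1.07]
23.25 [ 589.4 -116.5  111.1] [[0.994, 0.107, 0.0], [0.107, -0.994, -0.0], [0.0, 0.0, -1.0]] [ 0.4  1.6 -4. ] 0.23258318307083145 59.182273149490356
tilt fix wx,wy  [ 0.0003 -0.0003]
to (560, 60, 115, np.float64(-83.8)): turn wz -0.000  shift -10.3 -178.7 -3.9
to (638, 200.7, 115, -88.2): turn wz 0.076  shift 82.4 -138.2 -0.0
to (638, 200.7, 12, -88.2): turn wz -0.000  shift 0.0 0.0 103.0
[-0.87  0.26  0.79  1.86 -0.2   1.11 -1.46] 0.0036188829685741063
[-0.89  0.48  0.7   1.6  -0.33  1.18 -1.59] 0.0017432552061077303
[-0.9   0.49  0.71  1.6  -0.34  1.18 -1.65] 2.6826415425716868e-06
```

>>> jog_arm --deltas '[0, 0, 0, 8, -20, 0, -1, 0, 0, 0, 8, -32, 0, -1, 0, 0, 0, 8, -32, 0, -1, 0, 0, 0, 8, -32, 0, -1, 0, 0, 0, 8, -32, 0, -1, 0, 0, 0, 8, -32, 0, -1, 0, 0, 0, 8, -32, 0, -1, 0, 0, 0, 9, -32, 0, -1, 0, 0, 0.04, 9, -32, 0, -1, 0, 0, 0.04, 8, -33, 0, -1]'

```text
time_s: 24.25
ee_pos: [639.5, 200.7, 110.8]
orientation: [[1.0, 0.026, 0.001], [0.026, -1.0, 0.0], [0.001, -0.0, -1.0]]
ft_force: [0.5, 0.8, -3.2]
gripper_width: 0.235
finger_force: 59.2
```

```bash
python3 - <<'E'
from h import *
plan((638,200.7,14,-88.2))
E
```

```text
24.25 [639.5 200.7 110.8] [[1.0, 0.026, 0.001], [0.026, -1.0, 0.0], [0.001, -0.0, -1.0]] [ 0.5  0.8 -3.2] 0.23493933441868817 59.21342432498932
tilt fix wx,wy  [-0.     -0.0014]
to (638, 200.7, 14, -88.2): turn wz -0.005  shift -1.5 -0.1 96.8
```

>>> jog_arm --deltas '[0, 0, 0, -1, 0, 20, -1, 0, 0, 0, 0, 0, 30, -1, 0, 0, 0, 0, 0, 25, -1, 0, 0, 0, 0, 0, 15, -1, 0, 0, 0, 0, 0, 5, -1, 0, 0, 0, 0, 0, 0, -1]'

```text
time_s: 24.85
ee_pos: [638.5, 199.3, 14.9]
orientation: [[1.0, 0.027, 0.001], [0.027, -1.0, -0.0], [0.001, 0.0, -1.0]]
ft_force: [-0.5, 0.4, -3.4]
gripper_width: 0.236
finger_force: 59.2
```

>>> jog_arm --deltas '[0, 0, 0, 0, 0, 0, 0, 0, 0, 0, 0, 0, 0, 0.1, 0, 0, 0, 0, 0, 0, 0.1, 0, 0, 0, 0, 0, -20, 0.2, 0, 0, 0, 0, 0, -40, 0.2, 0, 0, 0, 0, 0, -40, 0.2, 0, 0, 0.13, 0, 0, -20, 0.2, 0, 0, 0.13, 0, 0, 0, 0.2, 0, 0, 0.14, 0, 0, 0, 0.2, 0, 0, 0, 0, 0, 0, 0.2]'

```text
time_s: 25.85
ee_pos: [638.6, 199.6, 135.4]
orientation: [[0.931, -0.366, 0.002], [-0.366, -0.931, 0.0], [0.001, -0.001, -1.0]]
ft_force: [0.8, 1.0, -0.1]
gripper_width: 0.603
finger_force: 0.0
```

```bash
python3 - <<'E'
from h import *
print(np.round(get_obs()["joint_positions"],2))
plan((488.2,163.3,135,-111.3),(488.2,163.3,46,-111.3))
E
```

```text
[-0.97  0.55  0.84  1.56 -0.43  1.22 -2.  ]
25.85 [638.6 199.6 135.4] [[0.931, -0.366, 0.002], [-0.366, -0.931, 0.0], [0.001, -0.001, -1.0]] [ 0.8  1.  -0.1] 0.6029090101298268 0.0
tilt fix wx,wy  [-0.0009 -0.0015]
to (488.2, 163.3, 135, -111.3): turn wz -0.003  shift -126.9 88.5 0.4
to (488.2, 163.3, 46, -111.3): turn wz -0.000  shift 0.0 0.0 89.0
```

>>> jog_arm --deltas '[0, 0, 0, -25, 17, 0, 0.2, 0, 0, 0, -26, 18, 0, 0.2, 0, 0, 0, -26, 18, 0, 0.2, 0, 0, 0, -25, 18, 0, 0.2, 0, 0, 0, -25, 17, 0, 0.2, 0, 0, 0, 0, 0, 20, 0.2, 0, 0, 0, 0, 0, 30, 0.2, 0, 0, 0, 0, 0, 25, 0.2, 0, 0, 0, 0, 0, 13, 0.2, 0, 0, 0, 0, 0, 0, 0.2]'

```text
time_s: 26.85
ee_pos: [487.3, 163.0, 45.4]
orientation: [[0.932, -0.362, -0.001], [-0.362, -0.932, -0.002], [-0.0, 0.002, -1.0]]
ft_force: [-0.1, -0.2, 0.5]
gripper_width: 0.598
finger_force: 0.0
```

>>> jog_arm --deltas '[0, 0, 0, 0, 0, 0, -1, 0, 0, 0, 0, 0, 0, -1, 0, 0, 0, 0, 0, 0, -1, 0, 0, 0, 0, 0, 0, -1, 0, 0, 0, 0, 0, 0, -1]' --grip_force 90

```text
time_s: 27.35
ee_pos: [489.0, 163.9, 47.7]
orientation: [[0.932, -0.364, 0.002], [-0.364, -0.932, 0.001], [0.002, -0.002, -1.0]]
ft_force: [-0.8, -0.3, 7.5]
gripper_width: 0.241
finger_force: 88.2
```

>>> jog_arm --deltas '[0, 0, 0, 0, 0, -10, -1, 0, 0, 0, 0, 0, -30, -1, 0, 0, 0, 0, 0, -30, -1, 0, 0, -0.12, 0, 0, 0, -1, 0, 0, -0.12, 0, 0, 0, -1, 0, 0, -0.12, 0, 0, 0, -1, 0, 0, -0.11, 0, 0, 0, -1, 0, 0, 0, 0, 0, 0, -1]'

```text
time_s: 28.15
ee_pos: [488.1, 163.6, 117.2]
orientation: [[0.995, 0.099, 0.001], [0.099, -0.995, 0.001], [0.001, -0.0, -1.0]]
ft_force: [-0.2, -0.7, -1.6]
gripper_width: 0.245
finger_force: 88.3
```

```bash
python3 - <<'E'
from h import *
print(np.round(get_obs()["joint_positions"],2))
a,b=fx(-7,131),fx(-7,-125)
plan((*a,125,-84.2),(*a,80,-84.2),(*b,80,-84.2))
im,d,W=cam("top"); np.savez("t2.npz",im=im,W=W)
ortho(im,W,440,690,60,330,40,"t2",2.2)
E
```

```text
[-1.2   0.2   0.88  1.96 -0.18  1.05 -1.71]
28.15 [488.1 163.6 117.2] [[0.995, 0.099, 0.001], [0.099, -0.995, 0.001], [0.001, -0.0, -1.0]] [-0.2 -0.7 -1.6] 0.24533129026153644 88.2622218132019
tilt fix wx,wy  [-0.0004 -0.0011]
to (np.float64(568.2974601072325), np.float64(12.621978776290632), 125, -84.2): turn wz -0.002  shift 64.5 158.3 -7.8
to (np.float64(568.2974601072325), np.float64(12.621978776290632), 80, -84.2): turn wz -0.000  shift 0.0 0.0 45.0
to (np.float64(594.1678721860668), np.float64(-242.06748268387915), 80, -84.2): turn wz -0.000  shift 0.0 256.0 -0.0
```

View pics/t2.png

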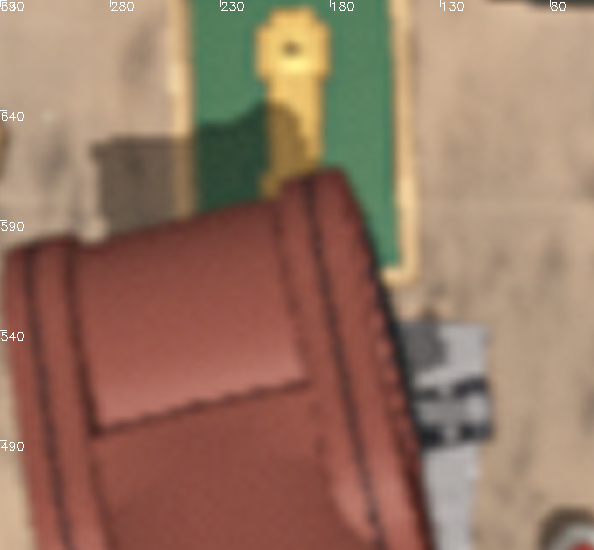

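>>> jog_arm --deltas '[0, 0, 0, 10, 20, -4, -1, 0, 0, 0, 11, 28, -4, -1, 0, 0, 0, 11, 28, 0, -1, 0, 0, 0, 11, 28, 0, -1, 0, 0, 0, 11, 28, 0, -1, 0, 0, 0, 11, 26, 0, -1, 0, 0, 0, 0, 0, 20, -1, 0, 0, 0, 0, 0, 15, -1, 0, 0, 0, 0, 0, 6, -1, 0, 0, 0, 0, 0, 0, -1]'

```text
time_s: 29.2
ee_pos: [567.2, 13.5, 82.7]
orientation: [[0.995, 0.098, -0.001], [0.098, -0.995, -0.0], [-0.001, 0.0, -1.0]]
ft_force: [-0.6, -0.1, -2.2]
gripper_width: 0.248
finger_force: 88.4
```

```bash
python3 - <<'E'
from h import *
print(np.round(get_obs()["joint_positions"],2))
a,b=fx(-7,131),fx(-7,-118)
plan((*a,79,-84.2),(*b,79,-84.2))
im,d,W=cam("top"); im2,_,_=cam("scene")
o=np.hstack([cv2.resize(im[140:230,240:380],None,fx=2.8,fy=2.8,interpolation=2),cv2.resize(im2[160:250,230:370],None,fx=2.8,fy=2.8,interpolation=2)]); cv2.imwrite("pics/t3.png",o)
E
```

```text
[-0.82  0.4   0.88  1.87 -0.36  1.04 -1.27]
29.2 [567.2  13.5  82.7] [[0.995, 0.098, -0.001], [0.098, -0.995, -0.0], [-0.001, 0.0, -1.0]] [-0.6 -0.1 -2.2] 0.24807846348120882 88.39665055274963
tilt fix wx,wy  [0.0003 0.0014]
to (np.float64(568.2974601072325), np.float64(12.621978776290632), 79, -84.2): turn wz -0.004  shift 1.0 1.0 3.7
to (np.float64(593.4604781057861), np.float64(-235.10331772207763), 79, -84.2): turn wz -0.000  shift 0.0 249.0 -0.0
```

View pics/t3.png

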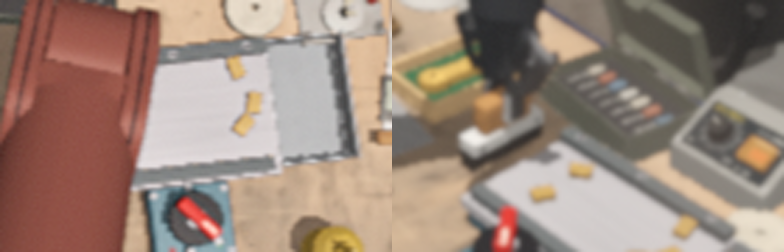

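>>> jog_arm --deltas '[0, 0, 0, 1, 0, 2.5, -1, 0, 0, 0, 0, 10, 0, -1, 0, 0, 0, 0, 10, 0, -1, 0, 0, 0, 0, 12, 1, -1, 0, 0, 0, 0, 12, 0, -1, 0, 0, 0, 0, 12, 0, -1, 0, 0, 0, 0, 12, 0, -1, 0, 0, 0, 0, 12, 0, -1]'

```text
time_s: 30.1
ee_pos: [577.0, -68.0, 80.1]
orientation: [[0.995, 0.097, 0.001], [0.097, -0.995, 0.0], [0.001, 0.0, -1.0]]
ft_force: [-0.4, 0.7, -0.9]
gripper_width: 0.245
finger_force: 88.5
```

```bash
python3 - <<'E'
from h import *
plan((*fx(-7,-118),79,-84.2))
E
```

```text
30.1 [577.  -68.   80.1] [[0.995, 0.097, 0.001], [0.097, -0.995, 0.0], [0.001, 0.0, -1.0]] [-0.4  0.7 -0.9] 0.244570169946072 88.47917318344116
tilt fix wx,wy  [ 0.0001 -0.0007]
to (np.float64(593.4604781057861), np.float64(-235.10331772207763), 79, -84.2): turn wz -0.004  shift -0.5 167.9 1.1
```

>>> jog_arm --deltas '[0, 0, 0, 0, 12, 1, -1, 0, 0, 0, 0, 12, 0, -1, 0, 0, 0, 0, 12, 0, -1, 0, 0, 0, 0, 12, 0, -1, 0, 0, 0, 0, 12, 0, -1, 0, 0, 0, 0, 12, 0, -1, 0, 0, 0, 0, 12, 0, -1, 0, 0, 0, 0, 12, 0, -1]'

```text
time_s: 30.9
ee_pos: [586.4, -163.2, 79.1]
orientation: [[0.995, 0.097, 0.001], [0.097, -0.995, 0.0], [0.001, -0.0, -1.0]]
ft_force: [-0.8, 1.9, -1.6]
gripper_width: 0.244
finger_force: 88.5
```

>>> jog_arm --deltas '[0, 0, 0, 0, 12, 0, -1, 0, 0, 0, 0, 12, 0, -1, 0, 0, 0, 0, 12, 0, -1, 0, 0, 0, 0, 12, 0, -1, 0, 0, 0, 0, 12, 0, -1, 0, 0, 0, 0, 10, 0, -1, 0, 0, 0, 0, 0, 0, -1]'

```text
time_s: 31.6
ee_pos: [592.8, -234.4, 79.3]
orientation: [[0.995, 0.095, 0.001], [0.095, -0.995, -0.001], [0.001, 0.001, -1.0]]
ft_force: [0.7, -0.1, -2.6]
gripper_width: 0.246
finger_force: 88.3
```

```bash
python3 - <<'E'
from h import *
print(np.round(get_obs()["joint_positions"],2))
st()
im,d,W=cam("top"); im2,_,_=cam("scene")
o=np.hstack([cv2.resize(im[140:230,260:400],None,fx=2.8,fy=2.8,interpolation=2),cv2.resize(im2[180:300,250:390],None,fx=2.8,fy=2.8,interpolation=2)[:252]]); cv2.imwrite("pics/t4.png",o)
E
```

```text
[-0.33  0.55  0.85  1.7  -0.46  1.1  -0.81]
31.6 [ 592.8 -234.4   79.3] [[0.995, 0.095, 0.001], [0.095, -0.995, -0.001], [0.001, 0.001, -1.0]] [ 0.7 -0.1 -2.6] 0.24575219251254332 88.29527020454407
```

View pics/t4.png

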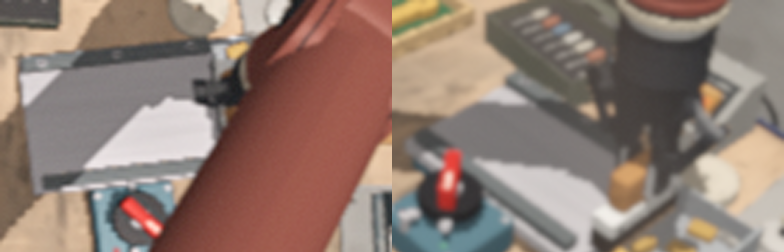

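>>> jog_arm --deltas '[0, 0, 0, 0, 0, -20, -1, 0, 0, 0, 0, 0, -30, -1, 0, 0, 0, 0, -36, -5, -1, 0, 0, 0, 0, -36, 0, -1, 0, 0, 0, 0, -36, 0, -1, 0, 0, 0, 0, -36, 0, -1, 0, 0, 0, 0, -36, 0, -1, 0, 0, 0, 0, -36, 0, -1, 0, 0, 0, 0, -36, 0, -1, 0, 0, 0, 0, -36, 0, -1]'

```text
time_s: 32.7
ee_pos: [564.4, 57.0, 134.2]
orientation: [[0.995, 0.099, 0.001], [0.099, -0.995, 0.001], [0.001, -0.001, -1.0]]
ft_force: [0.3, 1.4, -1.2]
gripper_width: 0.242
finger_force: 88.5
```

```bash
python3 - <<'E'
from h import *
print(np.round(get_obs()["joint_positions"],2))
plan((482,170,125,None),(482,170,49,None))
D0=np.load("top0.npz"); im,d,W=cam("top"); hsv=cv2.cvtColor(im,cv2.COLOR_BGR2HSV)
v,u=np.mgrid[0:384,0:512]*1.5
m=(u>395)&(u<560)&(v>225)&(v<320)&(hsv[...,0]>12)&(hsv[...,0]<32)&(hsv[...,1]>80)
for b in blobs(m,W,5): print(b)
o=np.hstack([cv2.resize(im[140:230,260:400],None,fx=2.8,fy=2.8,interpolation=2)]); cv2.imwrite("pics/t5.png",o)
E
```

```text
[-0.93  0.33  0.9   1.83 -0.28  1.12 -1.4 ]
32.7 [564.4  57.  134.2] [[0.995, 0.099, 0.001], [0.099, -0.995, 0.001], [0.001, -0.001, -1.0]] [ 0.3  1.4 -1.2] 0.24160532644592042 88.51759672164917
tilt fix wx,wy  [-0.0006 -0.0008]
to (482, 170, 125, np.float64(-84.3)): turn wz -0.000  shift -70.9 -120.6 9.2
to (482, 170, 49, np.float64(-84.3)): turn wz -0.000  shift 0.0 0.0 76.0
(14, array([ 679.9, -185.8]), array([ 8., 27.]), 7.4, 'pca', np.float64(98.1), 'm', array([ 678.4, -187.6]), 'z', array([-4.,  0.,  3.]), 'px', array([482., 229.]))
(34, array([ 659.6, -259.9]), array([14., 27.]), 18.4, 'pca', np.float64(114.5), 'm', array([ 659.2, -258.7]), 'z', array([ 9., 13., 15.]), 'px', array([516., 236.]))
(30, array([ 622.1, -265.7]), array([24., 13.]), 89.9, 'pca', np.float64(90.0), 'm', array([ 622.7, -265.4]), 'z', array([ 9., 13., 16.]), 'px', array([520., 253.]))
(22, array([ 598.4, -243.3]), array([10., 21.]), 88.0, 'pca', np.float64(162.9), 'm', array([ 597. , -243.2]), 'z', array([13., 18., 20.]), 'px', array([511., 264.]))
(48, array([ 562.7, -257.1]), array([33., 20.]), 48.3, 'pca', np.float64(65.0), 'm', array([ 561.5, -258.1]), 'z', array([ 9., 14., 28.]), 'px', array([518., 281.]))
(9, array([ 559.6, -353.4]), array([ 5., 14.]), 80.6, 'pca', np.float64(171.4), 'm', array([ 559.9, -352.4]), 'z', array([-5., -1.,  2.]), 'px', array([559., 282.]))
(5, array([490.3, -78.2]), array([4., 6.]), 84.5, 'pca', np.float64(-155.9), 'm', array([490.9, -78.5]), 'z', array([-6., -3.,  2.]), 'px', array([434., 315.]))
```

View pics/t5.png

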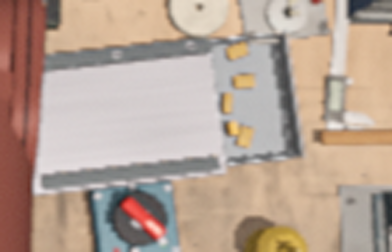

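>>> jog_arm --deltas '[0, 0, 0, -17, -30, 0, -1, 0, 0, 0, -18, -30, 0, -1, 0, 0, 0, -18, -30, 0, -1, 0, 0, 0, -18, -30, 9, -1, 0, 0, 0, 0, 0, 25, -1, 0, 0, 0, 0, 0, 25, -1, 0, 0, 0, 0, 0, 18, -1, 0, 0, 0, 0, 0, 6, -1, 0, 0, 0, 0, 0, 1, -1, 0, 0, 0, 0, 0, 0, -1]'

```text
time_s: 33.75
ee_pos: [483.2, 167.3, 50.7]
orientation: [[0.995, 0.097, 0.001], [0.097, -0.995, 0.0], [0.001, -0.0, -1.0]]
ft_force: [0.2, -0.1, -1.7]
gripper_width: 0.241
finger_force: 88.9
```

```bash
python3 - <<'E'
from h import *
st()
E
```

```text
33.75 [483.2 167.3  50.7] [[0.995, 0.097, 0.001], [0.097, -0.995, 0.0], [0.001, -0.0, -1.0]] [ 0.2 -0.1 -1.7] 0.24066200049989533 88.88048529624939
```

>>> jog_arm --deltas '[0, 0, 0, 0, 0, 2, -1, 0, 0, 0, 0, 0, 1, -1, 0, 0, 0, 0, 0, 0, -0.2, 0, 0, 0, 0, 0, 0, 0.2, 0, 0, 0, 0, 0, 0, 0.2, 0, 0, 0, 0, 0, -20, 0.2, 0, 0, 0, 0, 0, -35, 0.2, 0, 0, 0, 0, 0, -35, 0.2, 0, 0, 0, 0, 0, -10, 0.2]'

```text
time_s: 34.65
ee_pos: [484.4, 167.5, 150.2]
orientation: [[0.995, 0.097, 0.004], [0.097, -0.995, 0.003], [0.005, -0.002, -1.0]]
ft_force: [0.9, -0.2, -0.7]
gripper_width: 0.599
finger_force: 0.0
```

```bash
cat >> h.py <<'E'
def raws(W,hi=8):
    v,u=np.mgrid[0:384,0:512]*1.5
    for b in blobs((u>175)&(u<278)&(v>225)&(v<370)&(W[...,2]>hi)&(W[...,2]<40),W,20): print(b)
E
python3 - <<'E'
from h import *
print(np.round(get_obs()["joint_positions"],2))
im,d,W=cam("top"); raws(W)
v,u=np.mgrid[0:384,0:512]*1.5
print("scr");[print(b) for b in blobs((u>285)&(u<355)&(v>285)&(v<360)&(W[...,2]>60)&(W[...,2]<90),W,10)]
plan((486.4,309.5,120,-78.3),(486.4,309.5,9,-78.3))
E
```

```text
[-1.25  0.14  0.91  1.94 -0.12  1.12 -1.77]
(235, array([594.6, 358.3]), array([ 29., 104.]), 77.6, 'pca', np.float64(164.4), 'm', array([597.7, 357.7]), 'z', array([11., 16., 24.]), 'px', array([231., 266.]))
(271, array([477.6, 419. ]), array([103.,  31.]), 6.4, 'pca', np.float64(-174.8), 'm', array([477. , 417.5]), 'z', array([11., 16., 23.]), 'px', array([202., 323.]))
scr
34.7 [484.3 167.8 150.2] [[0.995, 0.097, 0.004], [0.097, -0.995, 0.003], [0.005, -0.003, -1.0]] [ 0.4 -0.1  1.2] 0.5996164021112486 0.0
tilt fix wx,wy  [-0.0027 -0.0046]
to (486.4, 309.5, 120, -78.3): turn wz -0.107  shift 30.8 -138.4 30.2
to (486.4, 309.5, 9, -78.3): turn wz -0.000  shift 0.0 0.0 111.0
```

```bash
python3 - <<'E'
from h import *
im,d,W=cam("scene"); 
m=(W[...,0]>420)&(W[...,0]<660)&(W[...,1]>260)&(W[...,1]<460)&(W[...,2]>8)&(W[...,2]<40)
for b in blobs(m,W,20): print(b)
from p2 import *
w=yaw(q0); print(w)
for tgt in (([486.4,309.5,12],-78.3),([477.6,419,12],-83.6),([594.6,358.3,12],-102.4)):
    q,e,n=go(q0,[tgt[0][0],tgt[0][1],120],tgt[1],w); q,e2,n=go(q,tgt[0],tgt[1],tgt[1]); print(tgt,np.round(q,2),e,e2)
E
```

```text
(113, array([589.6, 351. ]), array([ 34., 104.]), 68.4, 'pca', np.float64(164.7), 'm', array([589.4, 350.7]), 'z', array([ 9., 13., 19.]), 'px', array([329., 256.]))
(130, array([473.8, 413.2]), array([104.,  31.]), 5.8, 'pca', np.float64(-175.0), 'm', array([474.9, 411.3]), 'z', array([ 9., 13., 21.]), 'px', array([275., 259.]))
(148, array([483.3, 304.8]), array([106.,  32.]), 10.5, 'pca', np.float64(-169.3), 'm', array([483. , 301.6]), 'z', array([ 9., 14., 21.]), 'px', array([299., 278.]))
-84.5451765540401
([486.4, 309.5, 12], -78.3) [-1.27  0.4   0.75  1.91 -0.33  0.95 -1.73] 0.001625294327478047 0.0031675871190325225
([477.6, 419, 12], -83.6) [-1.33  0.52  0.69  1.77 -0.38  1.   -1.95] 0.0019575444451269334 0.0022623997118050034
([594.6, 358.3, 12], -102.4) [-1.15  0.66  0.76  1.61 -0.5   1.07 -2.04] 0.0053529444287349565 0.0018507107952619472
```

>>> jog_arm --deltas '[0, 0, -0.107, 0, 0, 0, 0.2, 0, 0, 0, 8, -34, 10, 0.2, 0, 0, 0, 8, -35, 10, 0.2, 0, 0, 0, 8, -35, 10, 0.2, 0, 0, 0, 7, -34, 10, 0.2, 0, 0, 0, 0, 0, 25, 0.2, 0, 0, 0, 0, 0, 30, 0.2, 0, 0, 0, 0, 0, 10, 0.2, 0, 0, 0, 0, 0, 0, 0.2]'

```text
time_s: 35.65
ee_pos: [483.8, 307.1, 39.8]
orientation: [[0.979, 0.202, -0.002], [0.202, -0.979, -0.003], [-0.003, 0.003, -1.0]]
ft_force: [0.2, -0.7, 0.6]
gripper_width: 0.599
finger_force: 0.0
```

```bash
python3 - <<'E'
from h import *
print(np.round(get_obs()["joint_positions"],2))
plan((486.4,309.5,9,-78.3))
E
```

```text
[-1.25  0.44  0.74  1.88 -0.36  0.96 -1.71]
35.65 [483.8 307.1  39.8] [[0.979, 0.202, -0.002], [0.202, -0.979, -0.003], [-0.003, 0.003, -1.0]] [ 0.2 -0.7  0.6] 0.5987491440200372 0.0
tilt fix wx,wy  [0.003  0.0029]
to (486.4, 309.5, 9, -78.3): turn wz -0.000  shift 3.0 -1.8 30.8
```

>>> jog_arm --deltas '[0, 0, 0, 3, -2, 20, 0.2, 0, 0, 0, 0, 0, 11, 0.2, 0, 0, 0, 0, 0, 0, -0.4, 0, 0, 0, 0, 0, 0, -1, 0, 0, 0, 0, 0, 0, -1, 0, 0, 0, 0, 0, 0, -1, 0, 0, 0, 0, 0, 0, -1]' --grip_force 80

```text
time_s: 36.35
ee_pos: [488.0, 311.0, 12.1]
orientation: [[0.979, 0.203, 0.001], [0.203, -0.979, 0.001], [0.001, -0.0, -1.0]]
ft_force: [-2.7, -1.6, 6.8]
gripper_width: 0.215
finger_force: 78.6
```

>>> jog_arm --deltas '[0, 0, 0, 0, 0, -5, -1, 0, 0, 0, 0, 0, -20, -1, 0, 0, 0, 0, 0, -35, -1, 0, 0, 0, 0, 0, -35, -1, 0, 0, 0.103, 0, 0, -5, -1, 0, 0, 0, 0, 0, 0, -1]'

```text
time_s: 36.95
ee_pos: [488.2, 311.8, 112.7]
orientation: [[0.995, 0.1, 0.003], [0.1, -0.995, 0.002], [0.003, -0.002, -1.0]]
ft_force: [1.3, -0.8, -3.4]
gripper_width: 0.209
finger_force: 78.7
```

```bash
python3 - <<'E'
from h import *
print(np.round(get_obs()["joint_positions"],2))
plan((590,200,115,-84.2),(*fx(-7,-55),115,-84.2),(*fx(-7,-55),41,-84.2))
E
```

```text
[-1.31  0.36  0.82  1.82 -0.3   1.09 -1.86]
36.95 [488.2 311.8 112.7] [[0.995, 0.1, 0.003], [0.1, -0.995, 0.002], [0.003, -0.002, -1.0]] [ 1.3 -0.8 -3.4] 0.20912052845624604 78.71178044588305
tilt fix wx,wy  [-0.0021 -0.0028]
to (590, 200, 115, -84.2): turn wz -0.001  shift 90.0 121.5 -2.3
to (np.float64(587.0939313832605), np.float64(-172.42583306586397), 115, -84.2): turn wz -0.000  shift -40.5 370.2 -0.0
to (np.float64(587.0939313832605), np.float64(-172.42583306586397), 41, -84.2): turn wz -0.000  shift 0.0 0.0 74.0
```

>>> jog_arm --deltas '[0, 0, 0, 15, 20, 0, -1, 0, 0, 0, 19, 25, 0, -1, 0, 0, 0, 19, 25, 0, -1, 0, 0, 0, 19, 25, 0, -1, 0, 0, 0, 18, 26, 0, -1, 0, 0, 0, -3, 33, 0, -1, 0, 0, 0, -4, 33, 0, -1, 0, 0, 0, -4, 34, 0, -1, 0, 0, 0, -4, 34, 0, -1, 0, 0, 0, -4, 34, 0, -1]'

```text
time_s: 37.95
ee_pos: [586.6, 29.5, 110.1]
orientation: [[0.995, 0.104, -0.001], [0.104, -0.995, -0.0], [-0.001, 0.0, -1.0]]
ft_force: [0.3, -0.1, -3.0]
gripper_width: 0.213
finger_force: 78.7
```

>>> jog_arm --deltas '[0, 0, 0, -4, 34, 0, -1, 0, 0, 0, -4, 34, 0, -1, 0, 0, 0, -4, 34, 0, -1, 0, 0, 0, -4, 34, 0, -1, 0, 0, 0, -4, 34, 0, -1, 0, 0, 0, -1, 32, 0, -1, 0, 0, 0, 0, 0, 0, -1]'

```text
time_s: 38.65
ee_pos: [585.3, -178.1, 110.6]
orientation: [[0.995, 0.097, -0.0], [0.097, -0.995, -0.003], [-0.001, 0.003, -1.0]]
ft_force: [-0.0, -1.2, -1.9]
gripper_width: 0.209
finger_force: 78.9
```

```bash
python3 - <<'E'
from h import *
print(np.round(get_obs()["joint_positions"],2))
plan((*fx(-6,-55),47,-84.2))
im,d,W=cam("scene"); cv2.imwrite("pics/s6.png",cv2.resize(im[150:290,240:400],None,fx=3.5,fy=3.5,interpolation=2))
E
```

```text
[-0.46  0.47  0.88  1.74 -0.39  1.12 -0.93]
38.65 [ 585.3 -178.1  110.6] [[0.995, 0.097, -0.0], [0.097, -0.995, -0.003], [-0.001, 0.003, -1.0]] [-0.  -1.2 -1.9] 0.2094458413207957 78.86294721392915
tilt fix wx,wy  [0.0029 0.0006]
to (np.float64(588.0888120920894), np.float64(-172.32477676868103), 47, -84.2): turn wz -0.004  shift 3.3 -5.4 63.6
```

View pics/s6.png

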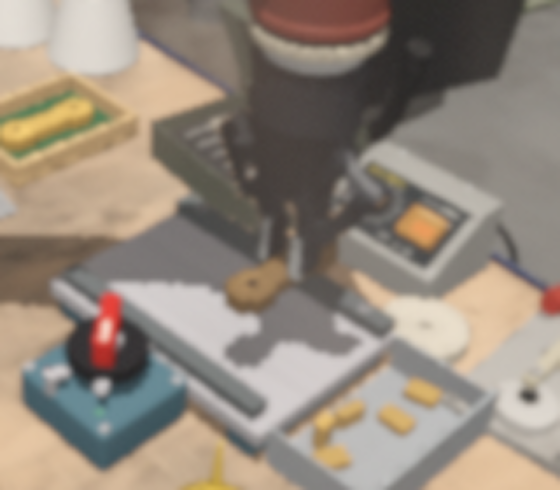

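>>> jog_arm --deltas '[0, 0, -0.004, 3, -5, 10, -1, 0, 0, 0, 0, 0, 25, -1, 0, 0, 0, 0, 0, 18, -1, 0, 0, 0, 0, 0, 8, -1, 0, 0, 0, 0, 0, 0, -1]'

```text
time_s: 39.2
ee_pos: [588.7, -166.0, 48.5]
orientation: [[0.994, 0.107, -0.002], [0.107, -0.994, 0.0], [-0.002, -0.0, -1.0]]
ft_force: [0.1, 0.1, -2.3]
gripper_width: 0.217
finger_force: 78.8
```

```bash
python3 - <<'E'
from h import *
plan((*fx(-6,-55),45,-84.2))
E
```

```text
39.2 [ 588.7 -166.    48.5] [[0.994, 0.107, -0.002], [0.107, -0.994, 0.0], [-0.002, -0.0, -1.0]] [ 0.1  0.1 -2.3] 0.21728578708899304 78.84047010506038
tilt fix wx,wy  [-0.0004  0.0021]
to (np.float64(588.0888120920894), np.float64(-172.32477676868103), 45, -84.2): turn wz 0.006  shift -1.2 6.2 3.5
```

>>> jog_arm --deltas '[0, 0, 0.005, 0, 4, 2, -1, 0, 0, 0, 0, 0, 2, -1, 0, 0, 0, 0, 0, 0, -1]'

```text
time_s: 39.5
ee_pos: [590.2, -171.4, 46.5]
orientation: [[0.995, 0.1, 0.002], [0.1, -0.995, -0.0], [0.001, 0.0, -1.0]]
ft_force: [0.2, -0.7, -2.9]
gripper_width: 0.214
finger_force: 78.9
```

```bash
python3 - <<'E'
from h import *
plan((*fx(-6,-55),45,-84.2))
E
```

```text
39.5 [ 590.2 -171.4   46.5] [[0.995, 0.1, 0.002], [0.1, -0.995, -0.0], [0.001, 0.0, -1.0]] [ 0.2 -0.7 -2.9] 0.21387751812667968 78.85944576817565
tilt fix wx,wy  [ 0.0004 -0.0015]
to (np.float64(588.0888120920894), np.float64(-172.32477676868103), 45, -84.2): turn wz -0.001  shift -2.2 0.7 1.5
```

>>> jog_arm --deltas '[0, 0, 0, -2, 0, 2, -1, 0, 0, 0, 0, 0, 1, -1, 0, 0, 0, 0, 0, 0, -1]'

```text
time_s: 39.8
ee_pos: [590.0, -171.3, 46.0]
orientation: [[0.995, 0.101, 0.005], [0.101, -0.995, 0.001], [0.005, -0.0, -1.0]]
ft_force: [-3.0, 3.2, 18.1]
gripper_width: 0.215
finger_force: 81.9
```

>>> jog_arm --deltas '[0, 0, 0, 0, 0, 2, -1, 0, 0, 0, 0, 0, 0, -1]'

```text
time_s: 40.0
ee_pos: [590.1, -171.4, 45.8]
orientation: [[0.995, 0.1, 0.006], [0.1, -0.995, 0.002], [0.006, -0.002, -1.0]]
ft_force: [-11.9, 7.1, 40.2]
gripper_width: 0.212
finger_force: 84.9
```

>>> jog_arm --deltas '[0, 0, 0, 0, 0, -3, -1, 0, 0, 0, 0, 0, 0, -0.3, 0, 0, 0, 0, 0, 0, 0, 0, 0, 0, 0, 0, 0, 0, 0, 0, 0, 0, 0, -20, 0, 0, 0, 0, 0, 0, -35, 0, 0, 0, 0, 0, 0, -35, 0, 0, 0, 0, 0, 0, 0, 0.2]'

```text
time_s: 40.8
ee_pos: [590.1, -172.5, 138.4]
orientation: [[0.995, 0.1, 0.007], [0.1, -0.995, -0.001], [0.007, 0.002, -1.0]]
ft_force: [0.5, -0.1, -0.4]
gripper_width: 0.602
finger_force: 0.0
```

```bash
cat >> h.py <<'E'
def bed(W):
    v,u=np.mgrid[0:384,0:512]
    d=W[...,:2]-FO; c,s=np.cos(FA),np.sin(FA); X=d[...,0]*c+d[...,1]*s; Y=-d[...,0]*s+d[...,1]*c
    m=(abs(Y)<110)&(X>-64)&(X<50)&(W[...,2]>43)&(W[...,2]<65)
    for b in blobs(m,np.dstack([X,Y,W[...,2]]),30): print("bed",b)
    m=(X>-95)&(X<-55)&(abs(Y)<90)&(W[...,2]>43)&(W[...,2]<53)
    print("jaw x range",np.percentile(X[m],[5,95]) if m.any() else None)
E
python3 - <<'E'
from h import *
print(np.round(get_obs()["joint_positions"],2))
im,d,W=cam("top"); bed(W); raws(W)
plan((590,200,120,None),(477.6,419,120,-83.6),(477.6,419,9,-83.6))
E
```

```text
[-0.49  0.44  0.9   1.71 -0.37  1.17 -0.95]
bed (89, array([-27.8, -49.9]), array([22., 50.]), 85.0, 'pca', np.float64(162.6), 'm', array([-24.2, -49.3]), 'z', array([45., 50., 53.]), 'px', array([479., 276.]))
jaw x range [-81.20848367 -66.57331451]
(255, array([594.8, 358.7]), array([ 31., 104.]), 78.7, 'pca', np.float64(167.5), 'm', array([594. , 357.7]), 'z', array([12., 16., 23.]), 'px', array([231., 268.]))
(273, array([477.5, 419. ]), array([103.,  31.]), 7.0, 'pca', np.float64(-174.5), 'm', array([476.9, 417.5]), 'z', array([11., 16., 23.]), 'px', array([202., 323.]))
40.85 [ 589.2 -171.7  136.1] [[0.995, 0.1, 0.004], [0.1, -0.995, -0.0], [0.004, 0.001, -1.0]] [ 0.2 -0.7 -0.9] 0.5971486679791475 0.0
tilt fix wx,wy  [ 0.0009 -0.0044]
to (590, 200, 120, np.float64(-84.2)): turn wz -0.000  shift 38.1 -369.8 16.1
to (477.6, 419, 120, -83.6): turn wz -0.011  shift -87.3 -230.2 -0.0
to (477.6, 419, 9, -83.6): turn wz -0.000  shift 0.0 0.0 111.0
```

>>> jog_arm --deltas '[0, 0, 0, -3, -25, 0, 0.2, 0, 0, 0, -3, -38, 0, 0.2, 0, 0, 0, -3, -38, 0, 0.2, 0, 0, 0, -3, -38, 0, 0.2, 0, 0, 0, -3, -38, 0, 0.2, 0, 0, 0, -3, -38, 0, 0.2, 0, 0, 0, -3, -38, 0, 0.2, 0, 0, 0, -3, -38, 0, 0.2, 0, 0, 0, -3, -38, 0, 0.2, 0, 0, 0, -3, -38, 0, 0.2]'

```text
time_s: 41.85
ee_pos: [520.1, 192.3, 132.9]
orientation: [[0.995, 0.101, -0.001], [0.101, -0.995, -0.001], [-0.001, 0.001, -1.0]]
ft_force: [0.7, 0.2, 1.1]
gripper_width: 0.6
finger_force: 0.0
```

>>> jog_arm --deltas '[0, 0, -0.01, -3, -38, 3, 0.2, 0, 0, 0, -3, -38, 3, 0.2, 0, 0, 0, -3, -38, 3, 0.2, 0, 0, 0, -3, -38, 3, 0.2, 0, 0, 0, -3, -38, 3, 0.2, 0, 0, 0, -4, -38, 20, 0.2, 0, 0, 0, 0, 0, 30, 0.2, 0, 0, 0, 0, 0, 20, 0.2, 0, 0, 0, 0, 0, 10, 0.2, 0, 0, 0, 0, 0, 0, 0.2]'

```text
time_s: 42.85
ee_pos: [476.8, 414.3, 36.9]
orientation: [[0.994, 0.11, -0.001], [0.11, -0.994, -0.003], [-0.002, 0.003, -1.0]]
ft_force: [0.0, 0.6, 1.0]
gripper_width: 0.601
finger_force: 0.0
```

```bash
python3 - <<'E'
from h import *
print(np.round(get_obs()["joint_positions"],2))
im,d,W=cam("scene"); 
m=(W[...,0]>420)&(W[...,0]<660)&(W[...,1]>260)&(W[...,1]<460)&(W[...,2]>8)&(W[...,2]<26)
for b in blobs(m,W,20): print(b)
plan((477.5,419,9,-83.4))
E
```

```text
[-1.31  0.55  0.68  1.73 -0.4   1.01 -1.94]
(130, array([591. , 353.5]), array([ 32., 103.]), 76.2, 'pca', np.float64(166.3), 'm', array([591.9, 351.2]), 'z', array([ 9., 13., 20.]), 'px', array([329., 255.]))
(115, array([475.2, 410. ]), array([104.,  31.]), 0.1, 'pca', np.float64(-176.5), 'm', array([472.2, 410.7]), 'z', array([ 9., 13., 17.]), 'px', array([274., 260.]))
42.9 [477.6 414.8  38.4] [[0.994, 0.11, 0.0], [0.11, -0.994, -0.001], [-0.0, 0.001, -1.0]] [ 0.   0.1 -0.5] 0.6049448994148223 0.0
tilt fix wx,wy  [0.0013 0.0001]
to (477.5, 419, 9, -83.4): turn wz -0.005  shift 0.4 -4.2 29.4
```

>>> jog_arm --deltas '[0, 0, 0, 0, -4, 18, 0.2, 0, 0, 0, 0, 0, 11, 0.2, 0, 0, 0, 0, 0, 0, -0.4, 0, 0, 0, 0, 0, 0, -1, 0, 0, 0, 0, 0, 0, -1, 0, 0, 0, 0, 0, 0, -1, 0, 0, 0, 0, 0, 0, -1]'

```text
time_s: 43.6
ee_pos: [477.5, 419.5, 10.4]
orientation: [[0.994, 0.11, 0.001], [0.11, -0.994, 0.0], [0.001, -0.0, -1.0]]
ft_force: [0.6, -0.4, 1.9]
gripper_width: 0.218
finger_force: 78.8
```

>>> jog_arm --deltas '[0, 0, 0, 0, 0, -5, -1, 0, 0, 0, 0, 0, -20, -1, 0, 0, 0, 0, 0, -35, -1, 0, 0, 0, 0, 0, -35, -1, 0, 0, 0.012, 0, 0, -5, -1, 0, 0, 0, 0, 0, 0, -1]'

```text
time_s: 44.2
ee_pos: [477.5, 420.0, 111.1]
orientation: [[0.995, 0.098, 0.002], [0.098, -0.995, 0.002], [0.002, -0.002, -1.0]]
ft_force: [-0.3, 0.5, -3.4]
gripper_width: 0.22
finger_force: 78.8
```

```bash
python3 - <<'E'
from h import *
print(np.round(get_obs()["joint_positions"],2))
plan((*fx(-6,0),112,-84.2))
E
```

```text
[-1.35  0.47  0.73  1.67 -0.34  1.13 -2.  ]
44.2 [477.5 420.  111.1] [[0.995, 0.098, 0.002], [0.098, -0.995, 0.002], [0.002, -0.002, -1.0]] [-0.3  0.5 -3.4] 0.22026096130894313 78.75791430473328
tilt fix wx,wy  [-0.0017 -0.002 ]
to (np.float64(582.5307157470272), np.float64(-117.60633778309767), 112, -84.2): turn wz -0.003  shift 50.1 545.5 -0.9
```

>>> jog_arm --deltas '[0, 0, 0, 3, 25, 0, -1, 0, 0, 0, 3, 37, 0, -1, 0, 0, 0, 3, 37, 0, -1, 0, 0, 0, 3, 37, 0, -1, 0, 0, 0, 3, 37, 0, -1, 0, 0, 0, 3, 37, 0, -1, 0, 0, 0, 3, 37, 0, -1, 0, 0, 0, 3, 37, 0, -1, 0, 0, 0, 3, 37, 0, -1, 0, 0, 0, 3, 37, 0, -1]'

```text
time_s: 45.2
ee_pos: [541.2, 64.7, 108.5]
orientation: [[0.995, 0.099, -0.001], [0.099, -0.995, -0.001], [-0.001, 0.001, -1.0]]
ft_force: [-0.1, -0.0, -2.6]
gripper_width: 0.223
finger_force: 78.8
```

>>> jog_arm --deltas '[0, 0, 0, 4, 37, 0, -1, 0, 0, 0, 4, 37, 0, -1, 0, 0, 0, 4, 37, 0, -1, 0, 0, 0, 4, 37, 0, -1, 0, 0, 0, 4, 30, 0, -1, 0, 0, 0, 0, 9, 0, -1, 0, 0, 0, 0, 0, 0, -1, 0, 0, 0, 0, 0, 0, -1]'

```text
time_s: 46.0
ee_pos: [580.0, -116.5, 109.0]
orientation: [[0.995, 0.099, -0.001], [0.099, -0.995, 0.001], [-0.001, -0.001, -1.0]]
ft_force: [0.1, 0.5, -2.9]
gripper_width: 0.218
finger_force: 78.9
```

```bash
python3 - <<'E'
from h import *
plan((*fx(-6,0),47,-84.2))
E
```

```text
46.0 [ 580.  -116.5  109. ] [[0.995, 0.099, -0.001], [0.099, -0.995, 0.001], [-0.001, -0.001, -1.0]] [ 0.1  0.5 -2.9] 0.21769078864633185 78.86513113975525
tilt fix wx,wy  [-0.0007  0.001 ]
to (np.float64(582.5307157470272), np.float64(-117.60633778309767), 47, -84.2): turn wz -0.002  shift 2.4 1.4 62.0
```

>>> jog_arm --deltas '[0, 0, 0, 2, 1, 15, -1, 0, 0, 0, 0, 0, 25, -1, 0, 0, 0, 0, 0, 15, -1, 0, 0, 0, 0, 0, 7, -1, 0, 0, 0, 0, 0, 2, -1, 0, 0, 0, 0, 0, 0, -1]'

```text
time_s: 46.6
ee_pos: [582.9, -118.7, 46.2]
orientation: [[0.995, 0.098, 0.001], [0.098, -0.995, -0.0], [0.001, 0.0, -1.0]]
ft_force: [-0.1, -0.3, -2.3]
gripper_width: 0.22
finger_force: 78.8
```

>>> jog_arm --deltas '[0, 0, 0, 0, 0, 0, -0.3, 0, 0, 0, 0, 0, 0, 0, 0, 0, 0, 0, 0, 0, 0, 0, 0, 0, 0, 0, -20, 0, 0, 0, 0, 0, 0, -35, 0, 0, 0, 0, 0, 0, -35, 0, 0, 0, 0, 0, 0, 0, 0.2]'

```text
time_s: 47.3
ee_pos: [585.3, -119.8, 141.0]
orientation: [[0.995, 0.098, 0.008], [0.098, -0.995, -0.0], [0.008, 0.001, -1.0]]
ft_force: [0.9, -0.7, 0.4]
gripper_width: 0.597
finger_force: 0.0
```

```bash
python3 - <<'E'
from h import *
print(np.round(get_obs()["joint_positions"],2))
im,d,W=cam("top"); bed(W); raws(W)
plan((594.8,358.7,120,-102.3),(594.8,358.7,9,-102.3))
E
```

```text
[-0.6   0.39  0.91  1.75 -0.34  1.15 -1.06]
jaw x range [-81.18226058 -66.45712728]
(259, array([594.8, 358.3]), array([ 31., 104.]), 78.3, 'pca', np.float64(167.3), 'm', array([594.2, 357.4]), 'z', array([11., 16., 23.]), 'px', array([231., 268.]))
47.35 [ 584.2 -119.1  138.7] [[0.995, 0.098, 0.006], [0.098, -0.995, 0.0], [0.006, 0.0, -1.0]] [-0.1  0.4 -0.6] 0.597973522078608 0.0
tilt fix wx,wy  [ 0.0003 -0.0056]
to (594.8, 358.7, 120, -102.3): turn wz 0.313  shift -91.5 -469.1 18.7
to (594.8, 358.7, 9, -102.3): turn wz -0.000  shift 0.0 0.0 111.0
```

>>> jog_arm --deltas '[0, 0, 0, 4, -25, 0, 0.2, 0, 0, 0, 4, -38, 0, 0.2, 0, 0, 0, 4, -38, 0, 0.2, 0, 0, 0, 4, -38, 0, 0.2, 0, 0, 0, 4, -38, 0, 0.2, 0, 0, 0, 4, -38, 0, 0.2, 0, 0, 0, 4, -38, 0, 0.2, 0, 0, 0, 5, -38, 0, 0.2, 0, 0, 0, 5, -38, 0, 0.2, 0, 0, 0, 5, -38, 0, 0.2]'

```text
time_s: 48.35
ee_pos: [588.7, 252.3, 135.2]
orientation: [[0.995, 0.098, -0.0], [0.098, -0.995, -0.0], [-0.0, 0.0, -1.0]]
ft_force: [1.2, -0.4, -0.1]
gripper_width: 0.599
finger_force: 0.0
```

>>> jog_arm --deltas '[0, 0, 0, 5, -38, 0, 0.2, 0, 0, 0, 5, -38, 0, 0.2, 0, 0, 0, 4, -31, 10, 0.2, 0, 0, 0.11, 0, 0, 20, 0.2, 0, 0, 0.11, 0, 0, 30, 0.2, 0, 0, 0.09, 0, 0, 30, 0.2, 0, 0, 0, 0, 0, 8, 0.2, 0, 0, 0, 0, 0, 0, 0.2]'

```text
time_s: 49.15
ee_pos: [591.9, 357.9, 36.4]
orientation: [[0.978, -0.207, -0.002], [-0.207, -0.978, -0.002], [-0.001, 0.002, -1.0]]
ft_force: [-0.1, 0.2, 0.9]
gripper_width: 0.595
finger_force: 0.0
```

```bash
python3 - <<'E'
from h import *
print(np.round(get_obs()["joint_positions"],2))
im,d,W=cam("scene"); 
m=(W[...,0]>420)&(W[...,0]<660)&(W[...,1]>260)&(W[...,1]<460)&(W[...,2]>8)&(W[...,2]<26)
for b in blobs(m,W,20): print(b)
plan((594.8,358.5,9,-102.3))
im,d,W=cam("top"); bed(W)
ortho(im,W,440,680,-320,30,50,"t7",2.2)
E
```

```text
[-1.14  0.7   0.77  1.57 -0.53  1.09 -2.02]
(127, array([591.1, 352.2]), array([ 33., 103.]), 76.2, 'pca', np.float64(166.1), 'm', array([591.7, 351.1]), 'z', array([ 9., 13., 20.]), 'px', array([329., 255.]))
49.2 [592.9 358.3  38.1] [[0.978, -0.208, 0.0], [-0.208, -0.978, -0.001], [0.001, 0.001, -1.0]] [-0.1 -0.6  1.4] 0.5985623068167734 0.0
tilt fix wx,wy  [ 0.0006 -0.0006]
to (594.8, 358.5, 9, -102.3): turn wz 0.006  shift 1.9 -0.6 29.1
bed (270, array([ -7.2, -53.6]), array([103.,  31.]), 0.5, 'pca', np.float64(-179.1), 'm', array([ -8.2, -52.1]), 'z', array([46., 50., 58.]), 'px', array([480., 268.]))
bed (265, array([-6.3, -0.6]), array([ 30., 103.]), 90.0, 'pca', np.float64(-179.5), 'm', array([-6.6,  0.4]), 'z', array([46., 50., 57.]), 'px', array([455., 270.]))
jaw x range [-81.38153098 -65.83287204]
```

View pics/t7.png

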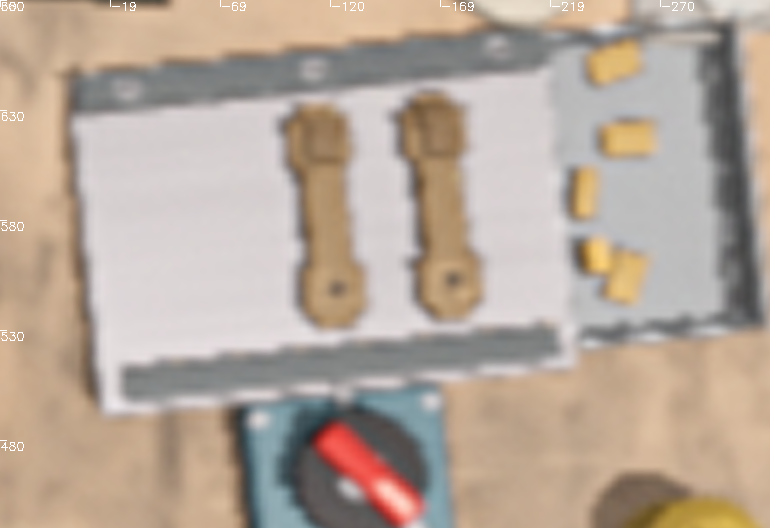

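Both castings sit square in the channel (0.5°, centred at x ≈ -7), and all five stubs are in the trough. Now the third casting.

>>> jog_arm --deltas '[0, 0, 0.005, 2, 0, 18, 0.2, 0, 0, 0, 0, 0, 11, 0.2, 0, 0, 0, 0, 0, 0, -0.4, 0, 0, 0, 0, 0, 0, -1, 0, 0, 0, 0, 0, 0, -1, 0, 0, 0, 0, 0, 0, -1, 0, 0, 0, 0, 0, 0, -1]'

```text
time_s: 49.95
ee_pos: [594.9, 358.2, 9.4]
orientation: [[0.977, -0.215, 0.001], [-0.215, -0.977, 0.0], [0.001, -0.0, -1.0]]
ft_force: [-1.1, -0.8, 0.2]
gripper_width: 0.219
finger_force: 78.8
```

>>> jog_arm --deltas '[0, 0, 0, 0, 0, -5, -1, 0, 0, 0, 0, 0, -20, -1, 0, 0, 0, 0, 0, -35, -1, 0, 0, 0, 0, 0, -35, -1, 0, 0, -0.1, 0, 0, -5, -1, 0, 0, -0.1, 0, 0, 0, -1, 0, 0, -0.116, 0, 0, 0, -1, 0, 0, 0, 0, 0, 0, -1]'

```text
time_s: 50.75
ee_pos: [594.6, 358.1, 109.4]
orientation: [[0.995, 0.101, 0.001], [0.101, -0.995, 0.0], [0.001, -0.0, -1.0]]
ft_force: [-0.8, -0.4, -3.1]
gripper_width: 0.22
finger_force: 78.7
```

```bash
python3 - <<'E'
from h import *
print(np.round(get_obs()["joint_positions"],2))
plan((*fx(-6,55),112,-84.2))
E
```

```text
[-1.12  0.6   0.75  1.51 -0.43  1.19 -1.77]
50.75 [594.6 358.1 109.4] [[0.995, 0.101, 0.001], [0.101, -0.995, 0.0], [0.001, -0.0, -1.0]] [-0.8 -0.4 -3.1] 0.22015387754962965 78.72220516204834
tilt fix wx,wy  [-0.0004 -0.0007]
to (np.float64(576.9726194019652), np.float64(-62.887898797514325), 112, -84.2): turn wz 0.000  shift -60.1 417.1 -2.6
```

>>> jog_arm --deltas '[0, 0, 0, -4, 25, 0, -1, 0, 0, 0, -5, 37, 0, -1, 0, 0, 0, -5, 37, 0, -1, 0, 0, 0, -5, 37, 0, -1, 0, 0, 0, -5, 37, 0, -1, 0, 0, 0, -5, 37, 0, -1, 0, 0, 0, -5, 37, 0, -1, 0, 0, 0, -5, 37, 0, -1, 0, 0, 0, -5, 37, 0, -1, 0, 0, 0, -5, 37, 0, -1]'

```text
time_s: 51.75
ee_pos: [581.2, -4.4, 109.3]
orientation: [[0.995, 0.095, 0.001], [0.095, -0.995, 0.0], [0.001, -0.0, -1.0]]
ft_force: [0.2, -0.7, -2.9]
gripper_width: 0.222
finger_force: 78.8
```

>>> jog_arm --deltas '[0, 0, 0, -5, 37, 0, -1, 0, 0, 0, -5, 22, 0, -1, 0, 0, 0, 0, 0, 0, -1, 0, 0, 0, 0, 0, 0, -1]'

```text
time_s: 52.15
ee_pos: [577.3, -63.0, 109.2]
orientation: [[0.995, 0.095, 0.001], [0.095, -0.995, 0.0], [0.001, -0.0, -1.0]]
ft_force: [0.4, 1.7, -3.4]
gripper_width: 0.223
finger_force: 78.8
```

```bash
python3 - <<'E'
from h import *
plan((*fx(-6,55),45,-84.2))
E
```

```text
52.15 [577.3 -63.  109.2] [[0.995, 0.095, 0.001], [0.095, -0.995, 0.0], [0.001, -0.0, -1.0]] [ 0.4  1.7 -3.4] 0.22328725165693836 78.81059288978577
tilt fix wx,wy  [-0.0003 -0.0009]
to (np.float64(576.9726194019652), np.float64(-62.887898797514325), 45, -84.2): turn wz -0.006  shift -0.3 -0.2 64.2
```

>>> jog_arm --deltas '[0, 0, -0.006, 0, 0, 15, -1, 0, 0, 0, 0, 0, 25, -1, 0, 0, 0, 0, 0, 15, -1, 0, 0, 0, 0, 0, 7, -1, 0, 0, 0, 0, 0, 3, -1, 0, 0, 0, 0, 0, 0, -1]'

```text
time_s: 52.75
ee_pos: [577.6, -62.5, 44.2]
orientation: [[0.994, 0.105, 0.001], [0.105, -0.994, -0.0], [0.001, 0.0, -1.0]]
ft_force: [-0.5, -0.2, -3.1]
gripper_width: 0.222
finger_force: 78.8
```

>>> jog_arm --deltas '[0, 0, 0, 0, 0, 0, -0.3, 0, 0, 0, 0, 0, 0, 0, 0, 0, 0, 0, 0, 0, 0, 0, 0, 0, 0, 0, -20, 0, 0, 0, 0, 0, 0, -35, 0, 0, 0, 0, 0, 0, -35, 0, 0, 0, 0, 0, 0, -20, 0, 0, 0, 0, 0, 0, 0, 0]'

```text
time_s: 53.55
ee_pos: [579.3, -63.1, 157.4]
orientation: [[0.994, 0.105, 0.006], [0.105, -0.994, 0.001], [0.006, -0.0, -1.0]]
ft_force: [0.4, 0.1, 0.4]
gripper_width: 0.501
finger_force: 0.0
```

```bash
python3 - <<'E'
from h import *
print(np.round(get_obs()["joint_positions"],2))
im,d,W=cam("top"); bed(W)
plan((463.6,-130.5,150,None),(463.6,-130.5,72,-43.5))
from p2 import *
w=yaw(q0)
for y in (-43.5,136.5):
    q,e,n=go(q0,[463.6,-130.5,160],w,w); q,e,n=go(q,[463.6,-130.5,70],y,w); print(y,np.round(q,2)); q,e,n=go(q,[463.6,-130.5,62],y-83,y); print(np.round(q,2),e)
E
```

```text
[-0.72  0.34  0.92  1.77 -0.29  1.17 -1.18]
jaw x range [-81.71608077 -67.1169969 ]
53.6 [578.4 -62.6 155.5] [[0.994, 0.105, 0.004], [0.105, -0.994, 0.001], [0.004, -0.0, -1.0]] [-0.9  0.1  0.7] 0.4928469620952213 0.0
tilt fix wx,wy  [-0.0004 -0.0039]
to (463.6, -130.5, 150, np.float64(-83.9)): turn wz -0.000  shift -121.3 55.4 5.5
to (463.6, -130.5, 72, -43.5): turn wz -0.706  shift 0.0 0.0 78.0
-43.5 [-0.78  0.11  1.03  2.08 -0.11  1.01 -0.45]
[-1.08  0.27  1.39  2.09 -0.31  1.02 -1.73] 0.0005366415529748465
136.5 [ 0.45  0.07 -0.22  2.07  0.02  1.    2.61]
[-0.76  0.12  1.01  2.09 -0.12  0.99  1.25] 0.002476500879247682
```

>>> jog_arm --deltas '[0, 0, -0.1, -24, 11, 0, 0, 0, 0, -0.1, -24, 14, 0, 0, 0, 0, -0.1, -24, 16, 0, 0, 0, 0, -0.1, -24, 0, 0, 0, 0, 0, -0.1, -10, 0, 0, 0, 0, 0, -0.1, 0, 0, 0, 0, 0, 0, -0.09, 0, 0, 0, 0, 0, 0, 0, 0, 0, 0, 0]'

```text
time_s: 54.4
ee_pos: [484.5, -131.3, 153.2]
orientation: [[0.699, 0.715, -0.0], [0.715, -0.699, 0.0], [-0.0, -0.0, -1.0]]
ft_force: [-0.1, -0.7, 0.1]
gripper_width: 0.499
finger_force: 0.0
```

```bash
python3 - <<'E'
from h import *
print(np.round(get_obs()["joint_positions"],2))
plan((463.6,-130.5,110,-44.6),(463.6,-130.5,71,-44.6))
im,d,W=cam("top"); bed(W)
im2,d2,W2=cam("scene")
m=(abs(W2[...,0]-463)<45)&(abs(W2[...,1]+132)<45)&(W2[...,2]>80)&(W2[...,2]<98)
for b in blobs(m,W2,10): print("bar",b)
o=np.hstack([cv2.resize(im[140:240,250:390],None,fx=2.8,fy=2.8,interpolation=2),cv2.resize(im2[180:280,230:370],None,fx=2.8,fy=2.8,interpolation=2)]); cv2.imwrite("pics/t8.png",o)
E
```

```text
[-0.66  0.1   0.9   1.95 -0.09  1.13 -0.5 ]
54.4 [ 484.5 -131.3  153.2] [[0.699, 0.715, -0.0], [0.715, -0.699, 0.0], [-0.0, -0.0, -1.0]] [-0.1 -0.7  0.1] 0.499393755899282 0.0
tilt fix wx,wy  [-0.0004  0.0002]
to (463.6, -130.5, 110, -44.6): turn wz 0.005  shift -14.1 -15.5 43.2
to (463.6, -130.5, 71, -44.6): turn wz -0.000  shift 0.0 0.0 39.0
bed (194, array([ -0.8, -52.8]), array([89., 29.]), 0.7, 'pca', np.float64(176.6), 'm', array([  5.2, -50.8]), 'z', array([46., 50., 59.]), 'px', array([478., 262.]))
bed (268, array([-6.3, -0.4]), array([103.,  30.]), 0.1, 'pca', np.float64(-179.2), 'm', array([-6.6,  0.4]), 'z', array([46., 50., 58.]), 'px', array([455., 270.]))
bed (266, array([-6., 56.]), array([103.,  31.]), 1.0, 'pca', np.float64(-179.3), 'm', array([-6.2, 56.7]), 'z', array([45., 50., 57.]), 'px', array([428., 273.]))
jaw x range [-81.37396343 -57.69666928]
bar (101, array([ 460.2, -135. ]), array([52., 14.]), 45.5, 'pca', np.float64(45.2), 'm', array([ 457.8, -137.9]), 'z', array([83., 89., 91.]), 'px', array([406., 363.]))
```

View pics/t8.png

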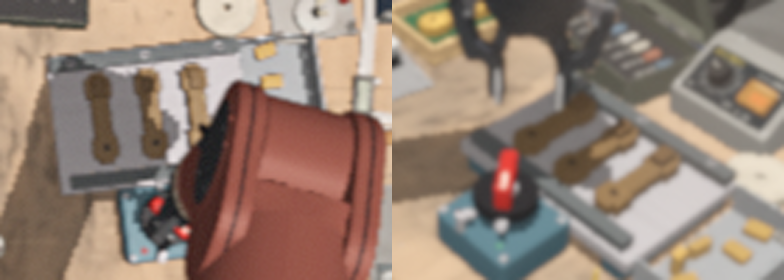

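>>> jog_arm --deltas '[0, 0, 0.005, -14, -15, 10, 0, 0, 0, 0, 0, 0, 20, 0, 0, 0, 0, 0, 0, 15, 0, 0, 0, 0, 0, 0, 0, 0, 0, 0, 0, 0, 0, 0, 0]'

```text
time_s: 55.0
ee_pos: [464.6, -131.2, 109.1]
orientation: [[0.705, 0.71, -0.0], [0.71, -0.705, -0.001], [-0.001, 0.0, -1.0]]
ft_force: [-0.3, 0.4, 0.7]
gripper_width: 0.502
finger_force: 0.0
```

```bash
python3 - <<'E'
from h import *
plan((463.4,-131,71,-44.8))
E
```

```text
55.0 [ 464.6 -131.2  109.1] [[0.705, 0.71, -0.0], [0.71, -0.705, -0.001], [-0.001, 0.0, -1.0]] [-0.3  0.4  0.7] 0.5022480390257511 0.0
tilt fix wx,wy  [0.0005 0.0007]
to (463.4, -131, 71, -44.8): turn wz 0.000  shift -0.7 -1.0 38.1
```

>>> jog_arm --deltas '[0, 0, 0, -1, -1, 20, 0, 0, 0, 0, 0, 0, 17, 0, 0, 0, 0, 0, 0, 0, -1, 0, 0, 0, 0, 0, 0, -1, 0, 0, 0, 0, 0, 0, -1, 0, 0, 0, 0, 0, 0, -1, 0, 0, 0, 0, 0, 0, -1]' --grip_force 40

```text
time_s: 55.7
ee_pos: [463.4, -131.0, 72.5]
orientation: [[0.704, 0.711, 0.001], [0.711, -0.704, 0.0], [0.001, 0.001, -1.0]]
ft_force: [-3.6, 0.9, 1.6]
gripper_width: 0.149
finger_force: 44.4
```

>>> jog_arm --deltas '[0, 0, 0, 0, 0, 4, -1, 0, 0, 0, 0, 0, 4, -1, 0, 0, 0, 0, 0, 4, -1, 0, 0, 0, 0, 0, 0, -1]'

```text
time_s: 56.1
ee_pos: [464.1, -130.9, 61.9]
orientation: [[0.704, 0.71, 0.001], [0.71, -0.704, 0.002], [0.002, -0.001, -1.0]]
ft_force: [-15.2, 5.5, 38.9]
gripper_width: 0.152
finger_force: 50.4
```

>>> jog_arm --deltas '[0, 0, 0.07, 0, 0, -0.5, -1, 0, 0, 0.14, 0, 0, 0, -1, 0, 0, 0.14, 0, 0, 0, -1, 0, 0, 0.14, 0, 0, 0, -1, 0, 0, 0.14, 0, 0, 0, -1, 0, 0, 0.14, 0, 0, 0, -1, 0, 0, 0.14, 0, 0, 0, -1, 0, 0, 0.14, 0, 0, 0, -1, 0, 0, 0.14, 0, 0, 0, -1, 0, 0, 0, 0, 0, 0, -1]'

```text
time_s: 57.1
ee_pos: [464.0, -132.3, 62.0]
orientation: [[0.919, -0.394, 0.001], [-0.394, -0.919, -0.001], [0.002, 0.0, -1.0]]
ft_force: [-12.2, 0.6, 32.2]
gripper_width: 0.151
finger_force: 49.4
```

>>> jog_arm --deltas '[0, 0, 0.1, 0, 0, 0, -1, 0, 0, 0.1, 0, 0, 0, -1, 0, 0, 0.05, 0, 0, 0, -1, 0, 0, 0, 0, 0, 0, -1]'

```text
time_s: 57.5
ee_pos: [463.8, -132.4, 62.0]
orientation: [[0.796, -0.605, 0.001], [-0.605, -0.796, -0.001], [0.001, 0.001, -1.0]]
ft_force: [-13.1, -0.7, 33.0]
gripper_width: 0.152
finger_force: 53.1
```

```bash
python3 - <<'E'
from h import *
o=get_obs();print(np.round(o["joint_positions"],2),o["moment"])
plan((463.4,-131,150,-126))
E
```

```text
[-0.85  0.33  1.19  2.09 -0.37  0.95 -1.68] [-0.2076799   3.09306569  0.95069115]
57.5 [ 463.8 -132.4   62. ] [[0.796, -0.605, 0.001], [-0.605, -0.796, -0.001], [0.001, 0.001, -1.0]] [-13.1  -0.7  33. ] 0.15234747503495213 53.06103765964508
tilt fix wx,wy  [ 0.0006 -0.0015]
to (463.4, -131, 150, -126): turn wz -0.022  shift -1.2 -0.9 -88.0
```

>>> jog_arm --deltas '[0, 0, 0, 0, 0, -4, -1, 0, 0, 0, 0, 0, -4, -0.4, 0, 0, 0, 0, 0, 0, 0, 0, 0, 0, 0, 0, 0, 0, 0, 0, 0, 0, 0, -15, 0, 0, 0, 0, 0, 0, -30, 0, 0, 0, 0, 0, 0, -35, 0, 0, 0, 0, 0, 0, -35, 0, 0, 0, 0, 0, 0, -30, 0]'

```text
time_s: 58.4
ee_pos: [462.9, -130.0, 208.7]
orientation: [[0.797, -0.604, 0.0], [-0.604, -0.797, 0.002], [-0.001, -0.001, -1.0]]
ft_force: [1.2, 0.7, -1.4]
gripper_width: 0.498
finger_force: 0.0
```

>>> jog_arm --deltas '[0, 0, 0, -10, -25, 0, 0, 0, 0, 0, -20, -30, 0, 0, 0, 0, 0, -20, -30, 0, 0, 0, 0, 0, -20, -30, 0, 0, 0, 0, 0, -20, -30, 0, 0, 0, 0, 0, -20, -30, 0, 0, 0, 0, 0, -20, -30, 0, 0, 0, 0, 0, 0, 0, 0, 0]'

```text
time_s: 59.2
ee_pos: [482.4, 117.5, 207.7]
orientation: [[0.802, -0.598, -0.001], [-0.598, -0.802, 0.001], [-0.001, -0.0, -1.0]]
ft_force: [-0.0, -0.8, -0.6]
gripper_width: 0.502
finger_force: 0.0
```

```bash
python3 - <<'E'
from h import *
st(); print(np.round(get_obs()["joint_positions"],2))
im,d,W=cam("top"); bed(W)
im2,d2,W2=cam("scene")
for Wk in (W,W2):
    m=(abs(Wk[...,0]-463)<45)&(abs(Wk[...,1]+132)<45)&(Wk[...,2]>80)&(Wk[...,2]<98)
    for b in blobs(m,Wk,10): print("bar",b)
o=np.hstack([cv2.resize(im[135:255,180:390],None,fx=2,fy=2,interpolation=2),cv2.resize(im2[170:290,170:370],None,fx=2,fy=2,interpolation=2)]); cv2.imwrite("pics/t9.png",o[:, :800])
E
```

```text
59.2 [482.4 117.5 207.7] [[0.802, -0.598, -0.001], [-0.598, -0.802, 0.001], [-0.001, -0.0, -1.0]] [-0.  -0.8 -0.6] 0.501627007261616 0.0
[-1.3   0.01  0.99  1.9  -0.01  1.24 -2.51]
bed (1027, array([-7. , -0.8]), array([200., 114.]), 90.0, 'pca', np.float64(89.1), 'm', array([-14.7,   1.1]), 'z', array([45., 49., 55.]), 'px', array([455., 274.]))
jaw x range [-67.60779698 -55.50842578]
bar (89, array([ 463.1, -130.2]), array([14., 52.]), 55.5, 'pca', np.float64(145.2), 'm', array([ 463.3, -129.5]), 'z', array([85., 91., 94.]), 'px', array([466., 326.]))
bar (144, array([ 460.6, -134.3]), array([15., 52.]), 56.3, 'pca', np.float64(146.2), 'm', array([ 458.6, -135.8]), 'z', array([81., 89., 91.]), 'px', array([405., 363.]))
```

View pics/t9.png

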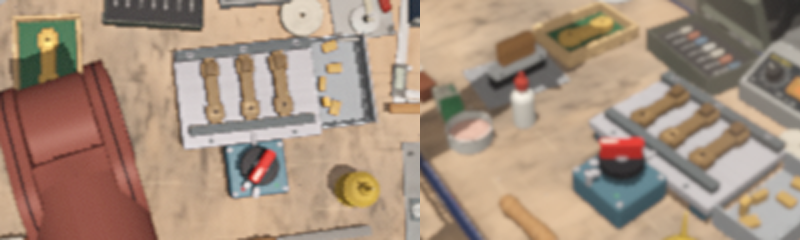

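The knob is back at its locked angle (145.2°, as at the start). The jaw is closed on all three castings, the scraper stands on its mat, the finished casting is in the tray and the stubs are in the trough.

```bash
python3 -c "
from cell import *
print(close_job())"
```

```text
the job is handed in; nothing more can be done
None
```

I handed in the changeover at about 59 s of arm time. The finished casting is in the tray, all five stubs are in the trough and the scraper is on its mat. All three raw castings are clamped stub side up with the knob locked, and the oil can and glue bottle are where they stood.

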